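# Load the tilting roller lane with cartons

## Task

Clear the tape roll off the roller lane into the small black tray and push the red-handled tilt lever until the lever lines up with the yellow index, so that the lane slopes. Then, with the lever left there, set every carton crosswise and flat on the top end of the lane, one after another, and let each roll by itself down to the blue stop or the carton ahead, until all stand in one closed line; do not take hold of or push cartons at the stop end of the lane (the lower 110 mm). Finally pull the lever all the way back to its parked position so that the lane lies level again with its cartons, and leave the brown bottle and the blue box where they are.

Things in the scene. Friction and masses are not known exactly. Their poses are not given: they have to be found in the camera images.
- roller_lane: Fixed stand of the roller lane: dark base plate, aluminium cheeks, lever quadrant. Origin on the worktop under the middle of the lane. x runs along the lane from its top (loading) end, nearest the robot, to the blue stop; y across to the left; z up. Its place and heading vary. A 214 high rotation stage stands some 0.3 m to its right.
- lane_bed: Tilting bed, 312 long, 148 wide: 11 free steel rollers, 17 in diameter, 28 apart; side rails 136 apart inside, 10.5 above the roller tops; no wall at the top end. Origin on its pivot axis (along y), 70 above the worktop; roller tops 8.5 above it. Slopes 0.131 rad per rad of lever, stop end down, geared firmly to it. Level, cartons stay put; at the index they roll down at 0.1 to 0.4 m/s.
- lane_stop (a point): Middle of the face of the blue stop plate at roller-top height; turns with the bed: x downhill along the lane (cartons lie at negative x), y to the left, z square to the roller plane. The stop stands 25 above the roller tops. A carton crosswise against the stop has its origin 29 uphill of this point, each further carton 58 more.
- lane_top (a point): Point on the roller plane 260 uphill of the stop, on the centre line, where a carton is set down crosswise; turns with the bed, axes as lane_stop. The last roller's axis lies 30 further uphill. With three cartons in line there are 57 between the uppermost and a carton set down here.
- tilt_lever (a joint): Tilt lever angle, rad: 0 parked (leaning 0.61 rad from upright towards the top end of the lane, lane level), growing as its handle is pushed towards the stop end; end of travel 1.35. Hinge axis along roller_lane's y through lever_pivot. Stiff: needs about 0.3 Nm (3 N at the handle) and stays where it is left.
- lever_grip (a point): Middle of the free part of the lever's red round handle bar: 18 in diameter, 66 long, lying along roller_lane's y and sticking out to the right of the lane (-y), from 24 left of this point (at the lever arm) to 27 right of it. 100 from the hinge axis. Its axes turn with the lever; at lever angle 0 they agree with roller_lane's axes.
- lever_pivot (a point): Point on the lever's hinge axis at the lever arm, 70 above the worktop, on the right (-y) side of the lane; lever_grip lies 42 further to -y. Hinge axis is roller_lane's y.
- index (a joint): Angle of the yellow index on the lever's quadrant, rad, on the same scale as tilt_lever (0.8 to 1.15): the commanded lever angle. Locked; nothing touches it.
- index_tip (a point): Tip of the yellow index, 75 from the hinge axis; its axes turn with the index as those of lever_grip turn with the lever.
- tray: Small open black plastic tray, 95 x 95 x 16, wall 4, floor 4, fixed on the worktop right of the lane's top end. Origin at the centre of its underside.
- tray_in (a point): Centre of the tray's inner floor, 4 above the worktop.
- tape: Dark roll of tape lying flat, 57 in diameter, 19 high, solid to the touch, 0.05 kg. Origin at the centre of its underside. At the start it lies on the rollers of the level lane.
- carton_a: Small closed brown cardboard carton with a red band, 58 wide (own x) x 120 long (own y) x 35 high, 0.12 to 0.25 kg. Origin at the centre of its underside, z up. Stands flat on the worktop at the start, beside the lane. Pick it up across its 58 mm width. May be absent.
- carton_b: Small closed brown cardboard carton with a red band, 58 wide (own x) x 120 long (own y) x 35 high, 0.12 to 0.25 kg. Origin at the centre of its underside, z up. Stands flat on the worktop at the start, beside the lane. Pick it up across its 58 mm width. May be absent.
- carton_c: Small closed brown cardboard carton with a red band, 58 wide (own x) x 120 long (own y) x 35 high, 0.12 to 0.25 kg. Origin at the centre of its underside, z up. Stands flat on the worktop at the start, beside the lane. Pick it up across its 58 mm width. May be absent.
- carton_d: Small closed brown cardboard carton with a red band, 58 wide (own x) x 120 long (own y) x 35 high, 0.12 to 0.25 kg. Origin at the centre of its underside, z up. Stands flat on the worktop at the start, beside the lane. Pick it up across its 58 mm width. May be absent.
- bottle: Brown dropper bottle with white cap, 32 in diameter, 70 high, behind the cartons on the left: leave it.
- box: Plain blue plastic converter box, 28 x 55 x 18, beside the lane on the right, below the lever: leave it.

How it is judged:
By the outcome, as a careful person would: the job done as asked, in the order asked, and still so for the second after the job is handed in, with the robot touching nothing.
Of carton_a, carton_b, carton_c, carton_d only 3 to 4 are there at a start; the rules pass over those that are not, and their reading is None.
At some moment in a run one of tape may be knocked a few centimetres aside while the robot is not near it.
It also fails if it takes over 210 s, if anything falls off the work surface, if the arm or the gripper's body presses on something with over 40 N, if the wrist force passes 120 N, or if a joint passes its speed limit or range.

## Robot

A 7-joint arm with a two-finger parallel gripper is mounted at the origin on a cart in front of the work surface, level with it; the furniture and walls round the work are solid. World frame = base frame: x ahead of the robot, y to its left, z up, the work surface at z = 0. Lengths are in m, angles in rad, forces in N, time in s.
With the tool pointing down it reaches from about 0.4 to 0.875 m from the base axis. Payload 19.3 kg.
Tool frame: the origin (TCP) lies at the very end of the fingers, on their centre line; the grasp point (between the pads) lies 19 mm behind it; z points along the fingers, x is the direction in which the jaws open and shut, and the axes are right-handed (so a half turn about z gives the same grasp; the last joint's range is limited). The gripper opens to 85 mm and grips with 20 to 120 N. Pads are 22 mm wide; open, the fingers measure 114 mm over their backs; the gripper's body (76 mm by 85 mm) begins 54 mm behind the grasp point. The pads swing forward as they close: fully open they stand 13 mm farther back than shut.
Start: joints at [-1.289, 0.521, -0.036, 1.599, 0.021, 1.021, -0.113], TCP at [0.215, 0.587, 0.231] pointing down, gripper open.
Joint ranges: [-2.91, 2.91], [-0.3, 2.13], [-1.5, 1.42], [0.17, 2.43], [-1.26, 4.41], [0.16, 1.93], [-2.52, 2.52]. Speed limits (rad/s): [1.89, 1.89, 2.39, 2.39, 3.01, 3.01, 3.01].

## Interface

Orientations are given as [roll, pitch, yaw] about the fixed x, y, z axes, in that order (R = Rz(yaw) Ry(pitch) Rx(roll)).
In Python, from workcell import observe, eyes, job_done gives the robot as it stands. The module is installed in compiled form; this text tells all that it offers.
- The arm moves only by the shell command python3 -m pendant 'ROWS' [FORCE]. ROWS is JSON, a list of rows, each an object of numbers: "dx", "dy", "dz": the shift along the tool's x, y, z in mm; "ax", "ay", "az": the turn, a rotation vector about the tool's x, y, z in degrees; "claw": the finger opening in mm, from 0 to 85.4. A call has 1 to 10 rows; each row is the pose to reach, as a shift and turn from the pose commanded when the call began, along the tool's axes at that moment; what a row does not reach only later rows make up. A row lasts 1/12 s, in which the tool goes at most 41.7 mm and 7.16 degrees, less where a joint would pass 70% of its speed; a pose out of reach is approached as far as the arm can. A call with a gripper value outside its range is refused whole. The fingers move at their own pace and stop on an object; FORCE is the grip in N (left out, the last holds). Time passes only in rows, so rows that repeat a pose let the fingers close. It gives the time, the measured TCP pose, the force and the opening at its end, in the units of the state.
- observe(): the state, without advancing time (a new reading comes with each control period).
- eyes.grab_frame(name): name is "scene" or "side" or "wrist"; returns a dict with "image" (400x640x3 uint8, blue, green, red), "fovy" (degrees; the focal length in pixels is half the picture's height over the tangent of half this angle, whatever the lens; pixels are square), "cx", "cy" (the principal point, pixels), "view" (4x4, takes a point from world to camera coordinates). Camera axes: x right, y up, looking along -z (the intrinsics and any distortion apply to the point x, -y, -z); pixel columns grow to the right and rows downward; lengths in m; the calibration is good to about 2 mm. A picture is of the moment at which its call begins. There is no depth.
- job_done(): hands the job in, once; it reports no verdict.
The state is a dict: "clock": time; "qpos": joint angles; "qd": joint speeds; "joint_efforts": joint torques, N m; "position": TCP position; "tool_rot": TCP orientation; "force": force on the tool from outside, world axes, zero at the start; "moment": the same for the moment, N m; "grip_width": finger opening in m.
Only numpy, scipy, OpenCV 4.12 (cv2) and the standard library are available. Lean on these libraries where they do the work, as an engineer would, in place of code of your own. Each camera call takes 0.05 s, during which the arm holds its last target.

## Working session

There is one attempt and no reset: what is moved stays moved. The work goes in short steps, Python scripts to look and compute and a shell command to move; the robot and the scene stay as the last step left them, time stands still between calls to the robot, and variables do not carry over. Pictures are saved under pics/ and viewed, and the job is handed in when it is done.

```bash
ls; mkdir -p pics
python3 - <<'E'
from workcell import observe, eyes
import cv2
s=observe();print(s)
for n in ("scene","side","wrist"):
    f=eyes.grab_frame(n);cv2.imwrite(f"pics/{n}0.png",f["image"]);print(n,{k:v for k,v in f.items() if k!="image"})
E
```

```text
pics
{'clock': 0.0, 'qpos': array([-1.28920871,  0.52198619, -0.03632767,  1.59997801,  0.02122371,
        1.0211006 , -0.11278486]), 'qd': array([-0.00061802, -0.00129811, -0.00048546,  0.00053393, -0.0008618 ,
       -0.00072188,  0.00078274]), 'joint_efforts': array([-1.74357087e-03, -9.27093029e+01,  1.97926417e+00, -3.69953585e+01,
        1.77952449e-02,  7.87282304e-03, -1.68457854e-05]), 'position': array([0.21528916, 0.58640768, 0.23075382]), 'tool_rot': array([3.14149564e+00, 1.08216188e-03, 1.21902591e+00]), 'force': array([-0.00520201,  0.37887285, -0.47165173]), 'moment': array([ 0.04457442,  0.01436421, -0.0310999 ]), 'grip_width': 0.0853580810069377}
scene {'fovy': 49.26174751378644, 'cx': 325.1665138910017, 'cy': 196.73272405971167, 'view': array([[ 0.63493198, -0.77254762,  0.00561698, -0.29515432],
       [ 0.53761647,  0.44704766,  0.71492442, -0.46128874],
       [-0.55482422, -0.45090859,  0.69917918, -0.6029796 ],
       [ 0.        ,  0.        ,  0.        ,  1.        ]])}
side {'fovy': 51.0289426891386, 'cx': 318.45388552037184, 'cy': 200.9403754331085, 'view': array([[ 0.98199813, -0.18880184,  0.0057919 , -0.55504311],
       [ 0.06102433,  0.34612044,  0.93620333, -0.19117835],
       [-0.17876161, -0.91899647,  0.35141113, -0.77379373],
       [ 0.        ,  0.        ,  0.        ,  1.        ]])}
wrist {'fovy': 59.938107592324734, 'cx': 315.7422628294606, 'cy': 203.19290747830638, 'view': array([[ 3.44888443e-01,  9.38643659e-01, -2.10434471e-04,
        -6.24356844e-01],
       [-9.03141972e-01,  3.31782869e-01, -2.72497167e-01,
         3.51642536e-02],
       [-2.55707919e-01,  9.41711756e-02,  9.62156562e-01,
        -3.78819899e-01],
       [ 0.00000000e+00,  0.00000000e+00,  0.00000000e+00,
         1.00000000e+00]])}
```

View pics/scene0.png

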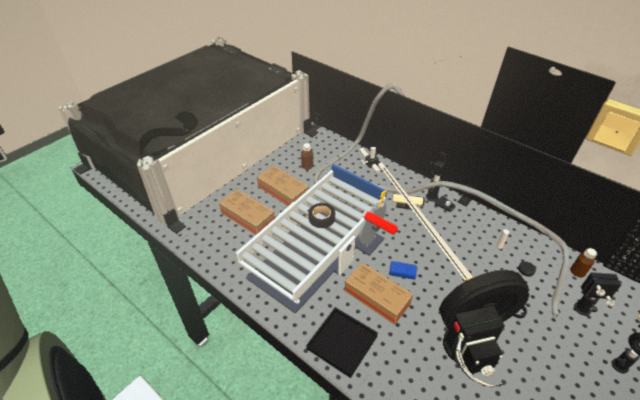

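View pics/side0.png

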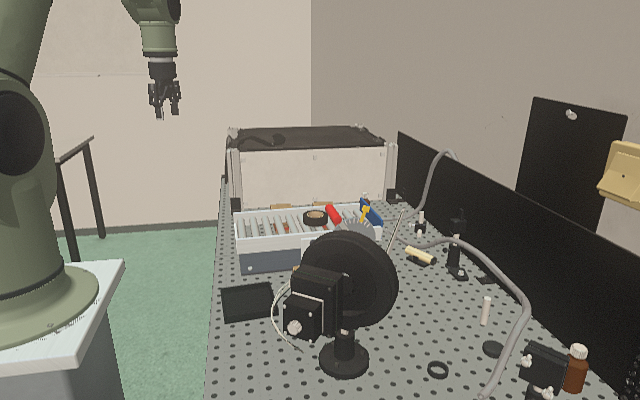

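View pics/wrist0.png

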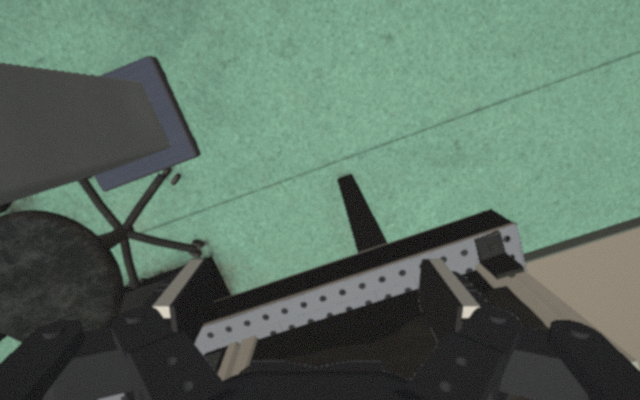

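```bash
cat > h.py <<'E'
import numpy as np, cv2
from workcell import observe, eyes
from scipy.spatial.transform import Rotation as Ro
def K(f):
    F=200/np.tan(np.radians(f["fovy"])/2); return F,f["cx"],f["cy"]
def proj(f,P):
    P=np.atleast_2d(P); F,cx,cy=K(f); V=f["view"]; c=P@V[:3,:3].T+V[:3,3]
    return np.c_[cx+F*c[:,0]/-c[:,2], cy-F*c[:,1]/-c[:,2]]
def ray(f,u,v):
    F,cx,cy=K(f);V=f["view"];R=V[:3,:3];o=-R.T@V[:3,3]
    return o,R.T@np.array([(u-cx)/F,-(v-cy)/F,-1])
def at(f,u,v,z):
    o,d=ray(f,u,v); return o+d*(z-o[2])/d[2]
def grab(n,name=None):
    f=eyes.grab_frame(n)
    if name: cv2.imwrite(f"pics/{name}.png",f["image"])
    return f
def crop(f,name,x0,y0,x1,y1,s,g=1.0):
    im=cv2.resize(f["image"][y0:y1,x0:x1],None,fx=s,fy=s,interpolation=cv2.INTER_CUBIC)
    if g!=1: im=np.clip(im*g,0,255).astype(np.uint8)
    for x in range((x0//20+1)*20,x1,20): 
        cv2.line(im,((x-x0)*s,0),((x-x0)*s,6),(255,255,0),1); cv2.putText(im,str(x),((x-x0)*s-10,18),0,.35,(255,255,0),1)
    for y in range((y0//20+1)*20,y1,20): 
        cv2.line(im,(0,(y-y0)*s),(6,(y-y0)*s),(255,255,0),1); cv2.putText(im,str(y),(8,(y-y0)*s+4),0,.35,(255,255,0),1)
    cv2.imwrite(f"pics/{name}.png",im)
E
python3 - <<'E'
from h import *
f=grab("scene"); import pickle; pickle.dump(f,open("s0.pkl","wb"))
crop(f,"c1",210,130,410,280,4); crop(f,"c2",300,180,460,390,3)
g=grab("side"); crop(g,"c3",225,180,425,330,4,1.2)
E
```

```text
(no output)
```

View pics/c1.png

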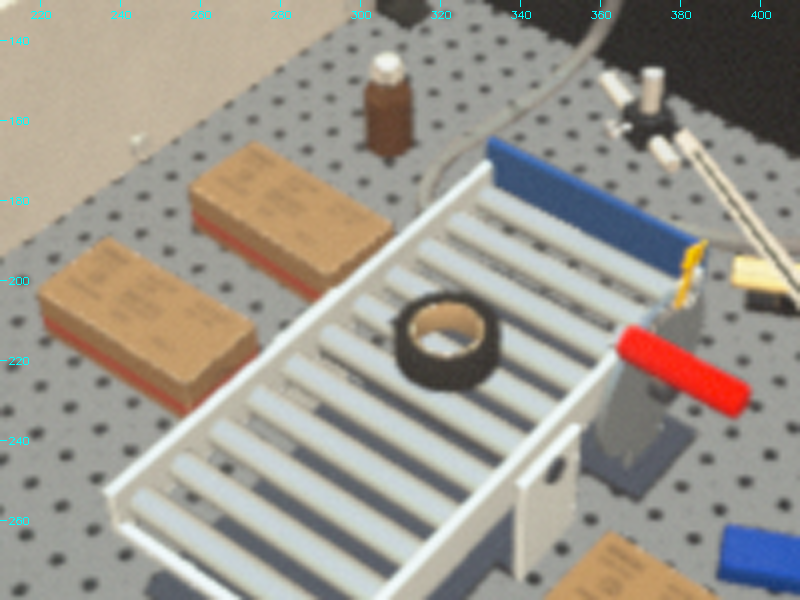

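View pics/c2.png

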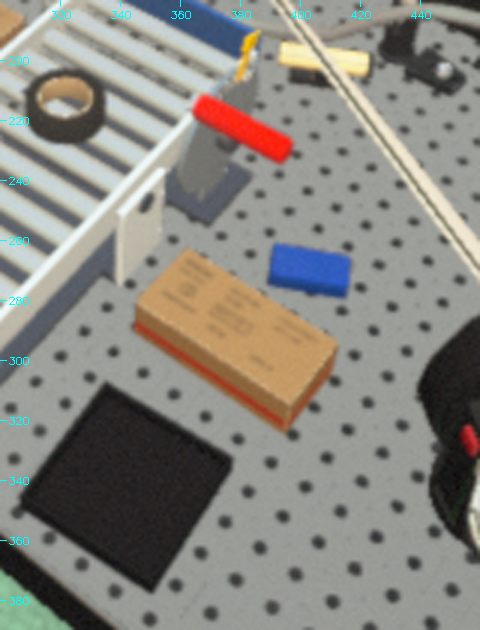

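View pics/c3.png

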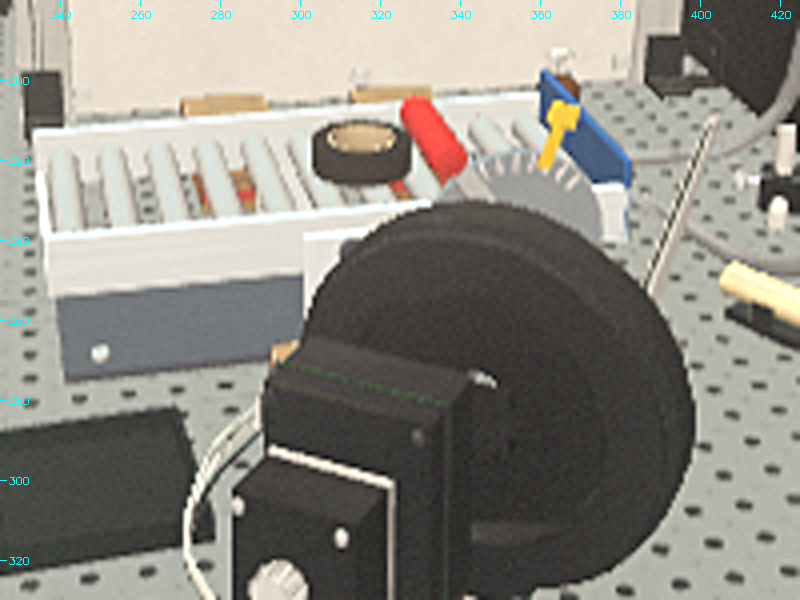

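Run:
```python
from h import *
f=grab("scene"); g=grab("side")
crop(f,"c4",225,235,385,355,5)
P=lambda u,v,z:print((u,v),np.round(at(f,u,v,z)*1000,1))
P(237,253,.089);P(332.5,170.5,.089);P(332.5,165,.1035);P(386.5,189.5,.1035)
for n in ((233.7,212.5),(236,239),(360,198),(382.5,219.5)): print(n,np.round(at(g,*n,.089)*1000,1))
print(np.round(at(g,360.5,198,.1035)*1000),np.round(at(g,382.5,219.5,.1035)*1000))
def tri(pf,pg):
    o1,d1=ray(f,*pf);o2,d2=ray(g,*pg)
    A=np.c_[d1,-d2];t=np.linalg.lstsq(A,o2-o1,rcond=None)[0]
    a,b=o1+t[0]*d1,o2+t[1]*d2;print("tri",np.round(1e3*(a+b)/2,1),"gap",np.round(1e3*(a-b),1))
tri((367,217),(329,206)) # left end of handle
tri((393.5,230.5),(339,221))
tri((386,191),(365,208)) #index tip
tri((321.5,209),(315,214)) #tape top centre
# cartons top corners
for q in [(257,201),(237.7,189.4),(307.8,187),(292,200),(272,165.5),(219.5,204),(274,212.5),(256.5,226.5)]: P(*q,.035)
```

```text
(237, 253) [400.1 166.6  89. ]
(332.5, 170.5) [705.9 176.7  89. ]
(332.5, 165) [707.8 178.5 103.5]
(386.5, 189.5) [718.7  37.2 103.5]
(233.7, 212.5) [397.6 164.6  89. ]
(236, 239) [401.7  21.8  89. ]
(360, 198) [711.7 207.6  89. ]
(382.5, 219.5) [722.2  65.1  89. ]
[701. 169. 103.] [710.  33. 103.]
tri [584.1  -2.8 155.9] gap [-1.4 -0.2 -1.2]
tri [592.6 -56.5 147.2] gap [0.8 0.1 0.7]
tri [667.1  11.9 145.2] gap [7.9 0.7 7.8]
tri [581.2 108.6  98.4] gap [7.4 1.2 6.2]
(257, 201) [558.2 282.4  35. ]
(237.7, 189.4) [556.3 346.1  35. ]
(307.8, 187) [669.8 222.8  35. ]
(292, 200) [612.7 222.   35. ]
(272, 165.5) [671.9 345.1  35. ]
(219.5, 204) [496.  341.9  35. ]
(274, 212.5) [556.9 226.1  35. ]
(256.5, 226.5) [501.8 226.   35. ]
```

View pics/c4.png

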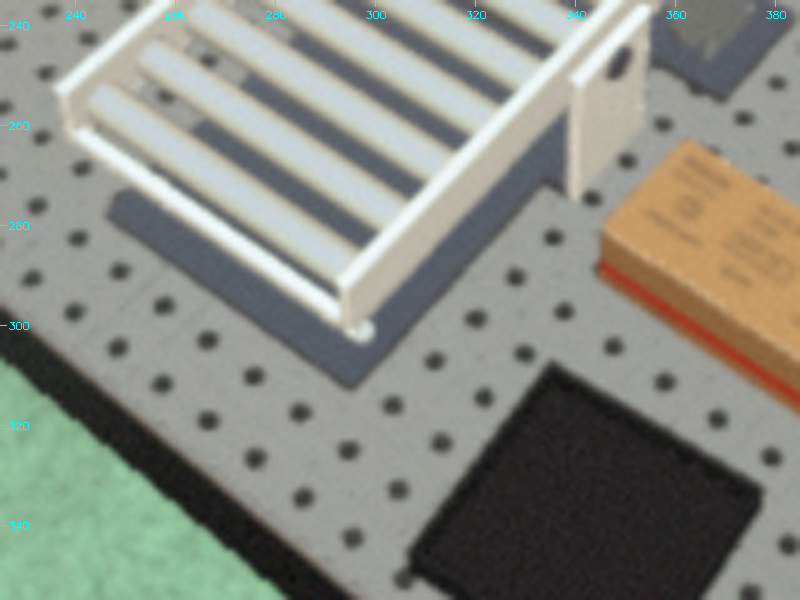

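```bash
cat > fit.py <<'E'
from h import *
from scipy.optimize import least_squares
def T(p,L): # lane->world, mm->m
    x,y,t=p; L=np.atleast_2d(L)/1000.; c,s=np.cos(t),np.sin(t)
    return np.c_[x+c*L[:,0]-s*L[:,1],y+s*L[:,0]+c*L[:,1],L[:,2]]
def overlay(f,p,name,box,s,pts,segs):
    crop(f,name,*box,s); im=cv2.imread(f"pics/{name}.png")
    q=(proj(f,pts)+.5-np.array(box[:2]))*s
    for i,j in segs: cv2.line(im,tuple(np.int32(q[i])),tuple(np.int32(q[j])),(0,255,0),1)
    cv2.imwrite(f"pics/{name}.png",im)
E
python3 - <<'E'
from fit import *
f=grab("scene"); g=grab("side")
L=np.array([[-156,74,89],[-156,-74,89],[150,74,103.5],[150,-74,103.5]])
S=np.array([[237,253],[294,292],[332.5,165],[386.5,189.5]]);D=np.array([[233.7,212.5],[236,239],[360.5,198],[382.5,219.5]])
r=lambda p:np.r_[(proj(f,T(p,L))-S).ravel(),(proj(g,T(p,L))-D).ravel()]
o=least_squares(r,[.55,.1,.04]);print(o.x,np.round(o.fun.reshape(-1,2),1))
p=o.x; np.save("lane.npy",p)
pts=[[-156,74,89],[156,74,89],[-156,-74,89],[156,-74,89],[150,74,103.5],[150,-74,103.5]]
segs=[(0,1),(2,3),(4,5)]
for k in range(11):
    pts+= [[-140+28*k,68,78.5],[-140+28*k,-68,78.5]]; segs.append((len(pts)-2,len(pts)-1))
P=T(p,np.array(pts))
overlay(f,p,"o1",(225,150,425,310),4,P,segs);overlay(g,p,"o2",(225,180,425,330),4,P,segs)
E
```

```text
[0.55799812 0.10074434 0.03591635] [[-1.1 -0.4]
 [ 0.7  0.8]
 [-1.2  0.3]
 [-0.2  3. ]
 [ 0.8 -0.8]
 [ 1.6  0. ]
 [ 0.3 -1.6]
 [ 0.3  0.1]]
```

View pics/o1.png

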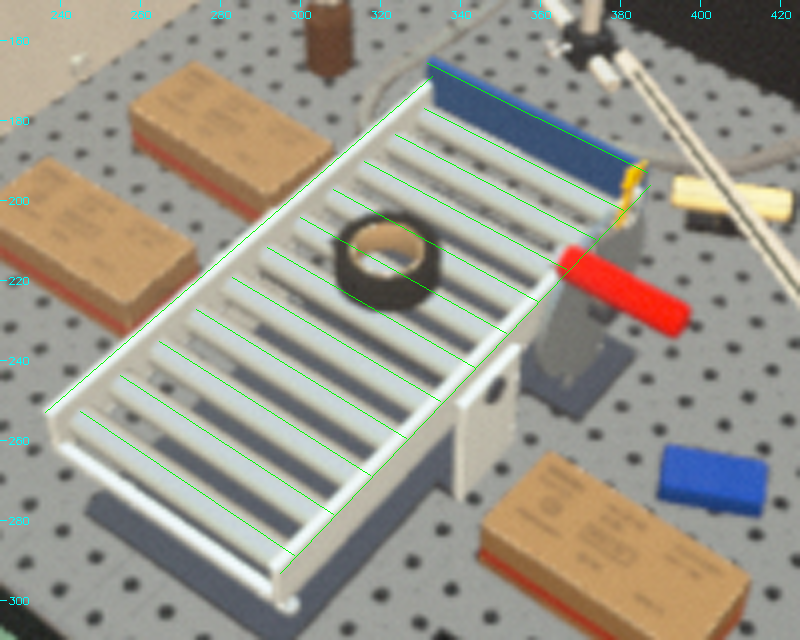

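View pics/o2.png

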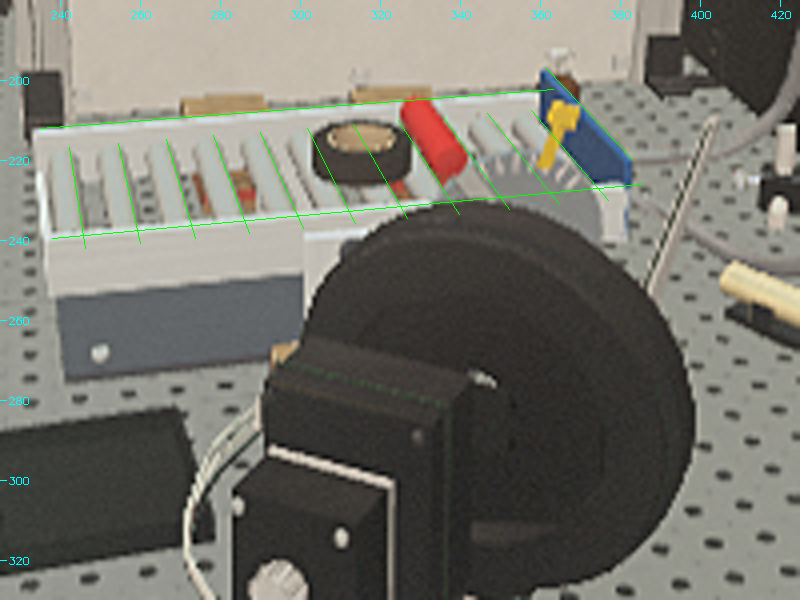

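```bash
cat >> fit.py <<'E'
def fitrect(f,S,w,l,z,g0):
    L=np.array([[w/2,l/2],[w/2,-l/2],[-w/2,-l/2],[-w/2,l/2]])
    def r(p): return (proj(f,T(p,np.c_[L,[z]*4]))-S).ravel()
    o=least_squares(r,g0); return o.x,o.fun
E
python3 - <<'E'
from fit import *
f=grab("scene"); g=grab("side")
C={"far":[(273,165.5),(308.75,186.25),(289.5,199),(257.5,176.75)],
"near":[(237,189.5),(274.5,213.75),(256.5,224.5),(220,202)],
"right":[(363.3,263.3),(412.3,295.7),(396.7,314),(345.7,281)]}
for n,S in C.items():
    x,fu=fitrect(f,np.array(S)-.5,58,120,35,[.6,.2,0]);print(n,np.round(x,4),np.round(fu,1))
S=[(225+552/5,235+362/5),(225+765/5,235+490/5),(300+153/3,180+592/3),(300+22/3,180+495/3)]
x,fu=fitrect(f,np.array(S)-.5,95,95,16,[.4,-.05,0]);print("tray",np.round(x,4),np.round(fu,1))
p=np.load("lane.npy")
# rays intersect lane plane y=yl
for n,c,uv in (("sc",f,(385.5,191)),("sd",g,(365.5,206.5))):
    for yl in (-80,-90):
        o,d=ray(c,*uv); nrm=np.array([-np.sin(p[2]),np.cos(p[2]),0]); q=T(p,[0,yl,0])[0]
        P=o+d*((q-o)@nrm)/(d@nrm); v=P[:2]-p[:2];print(n,yl,"lane x",round(1e3*(v@[np.cos(p[2]),np.sin(p[2])]),1),"z",round(P[2]*1e3,1))
E
```

```text
far [ 0.6448  0.2866 -0.0436] [ 0.6 -0.4 -0.9  0.5  1.3  0.2 -1.  -0.4]
near [0.5298 0.2887 0.0153] [ 0.9 -0.5 -0.1 -2.  -0.2  2.  -0.5  0.3]
right [ 0.5424 -0.0698 -0.0071] [-0.5 -0.8  1.  -0.8 -0.1  1.6 -0.4 -0.4]
tray [ 0.4205 -0.0768  0.083 ] [ 0.3  0.1  0.8  0.6  0.1 -1.5 -1.1  0.8]
sc -80 lane x 132.8 z 124.4
sc -90 lane x 112.5 z 145.5
sd -80 lane x 107.5 z 139.2
sd -90 lane x 103.8 z 143.4
```

```bash
python3 - <<'E'
from fit import *
f=grab("scene"); g=grab("side"); w=grab("wrist")
for q in [(172,226),(312,132),(85,175)]: print(np.round(at(f,*q,0),3))
# height of box near post top (148,160) above base
b=at(f,172,226,0)
for z in (.1,.15,.2,.25): print(z,proj(f,[b[0],b[1],z]))
s=observe(); V=w["view"];c=-V[:3,:3].T@V[:3,3]; R=Ro.from_euler("xyz",s["tool_rot"]).as_matrix()
print("cam in tool",R.T@(c-s["position"]),"cam z in tool",R.T@V[:3,:3].T)
p=np.load("lane.npy")
E
cat > go.py <<'E'
# usage: go.py x y z yaw [pitchabout lane y]  -> rows in tool frame from measured pose
import sys
from fit import *
def tgt(yaw,slope=0.,lane=None):
    R=Ro.from_euler("xyz",[np.pi,0,yaw])
    if slope: 
        t=np.load("lane.npy")[2]; R=Ro.from_rotvec(slope*np.array([-np.sin(t),np.cos(t),0]))*R
    return R
def go(x,y,z,yaw,slope=0.):
    s=observe(); R0=Ro.from_euler("xyz",s["tool_rot"]); R1=tgt(yaw,slope)
    d=R0.inv().apply(np.array([x,y,z])-s["position"])*1e3
    a=np.degrees((R0.inv()*R1).as_rotvec())
    print("d",np.round(d,1),"a",np.round(a,2),"dist",round(np.linalg.norm(d)),"rows",round(max(np.linalg.norm(d)/41.7,np.linalg.norm(a)/7.16),1),"t",round(s["clock"],2))
if __name__=="__main__": go(*map(float,sys.argv[1:]))
E
python3 go.py .42 .35 .32 .6; python3 go.py .5 .1 .33 .036
```

```text
[0.398 0.402 0.   ]
[0.882 0.392 0.   ]
[0.363 0.721 0.   ]
0.1 [[160.81221147 194.8447036 ]]
0.15 [[154.56671634 177.45250395]]
0.2 [[147.81662737 158.65513198]]
0.25 [[140.49821859 138.27512619]]
cam in tool [-0.00036967 -0.06921774 -0.14314662] cam z in tool [[ 9.99999603e-01  5.45350141e-04 -7.05360012e-04]
 [ 3.32574085e-04 -9.62179700e-01 -2.72415333e-01]
 [-8.27244826e-04  2.72414990e-01 -9.62179499e-01]]
d [-151.7  273.6  -88.7] a [ 0.    0.   35.47] dist 325 rows 7.8 t 0.7
d [-358.8  434.9  -98.7] a [ 0.    0.   67.78] dist 572 rows 13.7 t 0.7
```

```bash
python3 -m pendant '[{"dx":-50,"dy":80,"dz":-90,"az":20},{"dx":-152,"dy":274,"dz":-98,"az":36},{"dx":-152,"dy":274,"dz":-98,"az":36},{"dx":-152,"dy":274,"dz":-98,"az":36},{"dx":-152,"dy":274,"dz":-98,"az":36},{"dx":-152,"dy":274,"dz":-98,"az":36},{"dx":-152,"dy":274,"dz":-98,"az":36},{"dx":-152,"dy":274,"dz":-98,"az":36},{"dx":-152,"dy":274,"dz":-98,"az":36},{"dx":-152,"dy":274,"dz":-98,"az":36}]'; python3 go.py .56 .08 .33 .036
```

```text
d [-356.9  498.1  -98.7] a [ 0.    0.   67.78] dist 621 rows 14.9 t 0.7schema error: expected keys dx, dy, dz, ax, ay, az, claw
```

```bash
python3 -m pendant '[{"dx":-152,"dy":274,"dz":-98,"ax":0,"ay":0,"az":36,"claw":85},{"dx":-152,"dy":274,"dz":-98,"ax":0,"ay":0,"az":36,"claw":85},{"dx":-152,"dy":274,"dz":-98,"ax":0,"ay":0,"az":36,"claw":85},{"dx":-152,"dy":274,"dz":-98,"ax":0,"ay":0,"az":36,"claw":85},{"dx":-152,"dy":274,"dz":-98,"ax":0,"ay":0,"az":36,"claw":85},{"dx":-152,"dy":274,"dz":-98,"ax":0,"ay":0,"az":36,"claw":85},{"dx":-152,"dy":274,"dz":-98,"ax":0,"ay":0,"az":36,"claw":85},{"dx":-152,"dy":274,"dz":-98,"ax":0,"ay":0,"az":36,"claw":85},{"dx":-152,"dy":274,"dz":-98,"ax":0,"ay":0,"az":36,"claw":85},{"dx":-152,"dy":274,"dz":-98,"ax":0,"ay":0,"az":36,"claw":85}]'; python3 go.py .56 .08 .33 .036
```

```text
clock: 1.53
position: [0.4216, 0.3482, 0.3301]
tool_rot: [-3.142, -0.001, 0.587]
force: [-0.4, 0.8, -0.2]
grip_width: 0.0849
d [-33.4 299.9   0. ] a [-3.000e-02 -8.000e-02  3.158e+01] dist 302 rows 7.2 t 1.53
```

```bash
python3 -m pendant '[{"dx":-33,"dy":300,"dz":0,"ax":0,"ay":0,"az":31.6,"claw":85},{"dx":-33,"dy":300,"dz":0,"ax":0,"ay":0,"az":31.6,"claw":85},{"dx":-33,"dy":300,"dz":0,"ax":0,"ay":0,"az":31.6,"claw":85},{"dx":-33,"dy":300,"dz":0,"ax":0,"ay":0,"az":31.6,"claw":85},{"dx":-33,"dy":300,"dz":0,"ax":0,"ay":0,"az":31.6,"claw":85},{"dx":-33,"dy":300,"dz":0,"ax":0,"ay":0,"az":31.6,"claw":85},{"dx":-33,"dy":300,"dz":0,"ax":0,"ay":0,"az":31.6,"claw":85},{"dx":-33,"dy":300,"dz":0,"ax":0,"ay":0,"az":31.6,"claw":85},{"dx":-33,"dy":300,"dz":0,"ax":0,"ay":0,"az":31.6,"claw":85},{"dx":-33,"dy":300,"dz":0,"ax":0,"ay":0,"az":31.6,"claw":85}]'
python3 - <<'E'
from fit import *
w=grab("wrist","w1"); p=np.load("lane.npy"); print(observe()["position"],observe()["qpos"])
pts=[[-156,74,89],[156,74,89],[-156,-74,89],[156,-74,89],[150,74,103.5],[150,-74,103.5]]
segs=[(0,1),(2,3),(4,5)]
for k in range(11):
    pts+= [[-140+28*k,68,78.5],[-140+28*k,-68,78.5]]; segs.append((len(pts)-2,len(pts)-1))
overlay(w,p,"o3",(0,0,640,400),1,T(p,np.array(pts)),segs)
E
```

```text
clock: 2.37
position: [0.5597, 0.0827, 0.3288]
tool_rot: [-3.142, 0.001, 0.039]
force: [0.0, 0.7, 0.5]
grip_width: 0.0851
[0.55947663 0.08357377 0.32883191] [-0.56293929  0.35877942  0.42347967  1.64891624 -0.15800656  1.16859829
 -0.06045654]
```

View pics/o3.png

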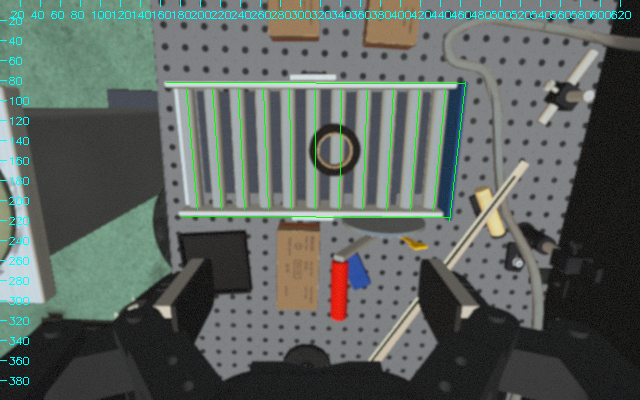

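Run:
```python
from fit import *
w=grab("wrist"); import pickle; pickle.dump(w,open("w1.pkl","wb"));s=observe();print(s["position"],s["tool_rot"])
crop(w,"d1",150,70,310,230,5);crop(w,"d2",310,70,480,230,5)
```

```text
[0.55938919 0.0838025  0.32897682] [-3.14111955e+00  6.94205177e-04  4.13192768e-02]
```

View pics/d1.png

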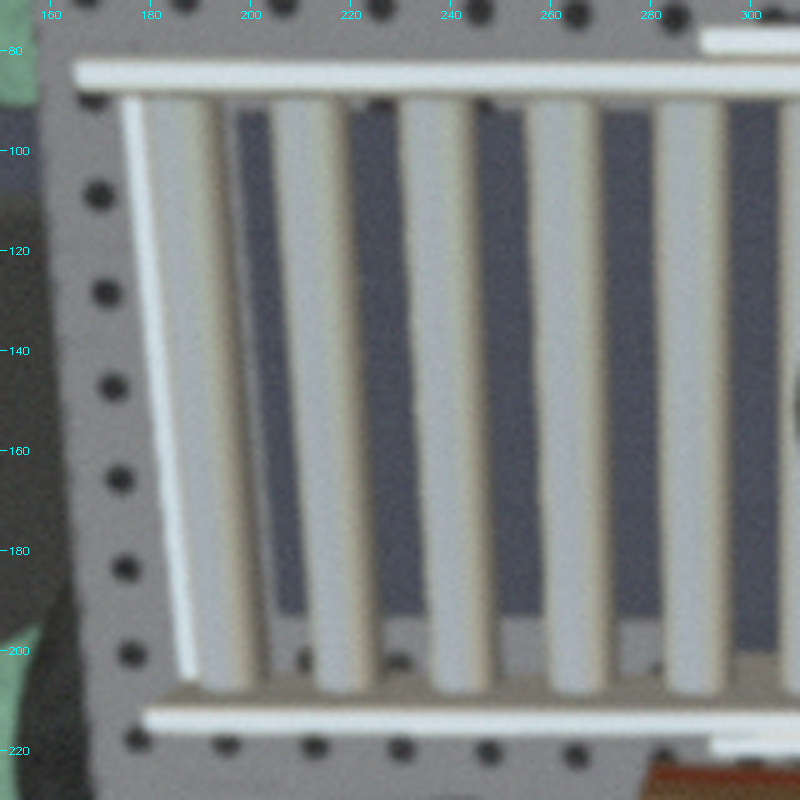

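View pics/d2.png

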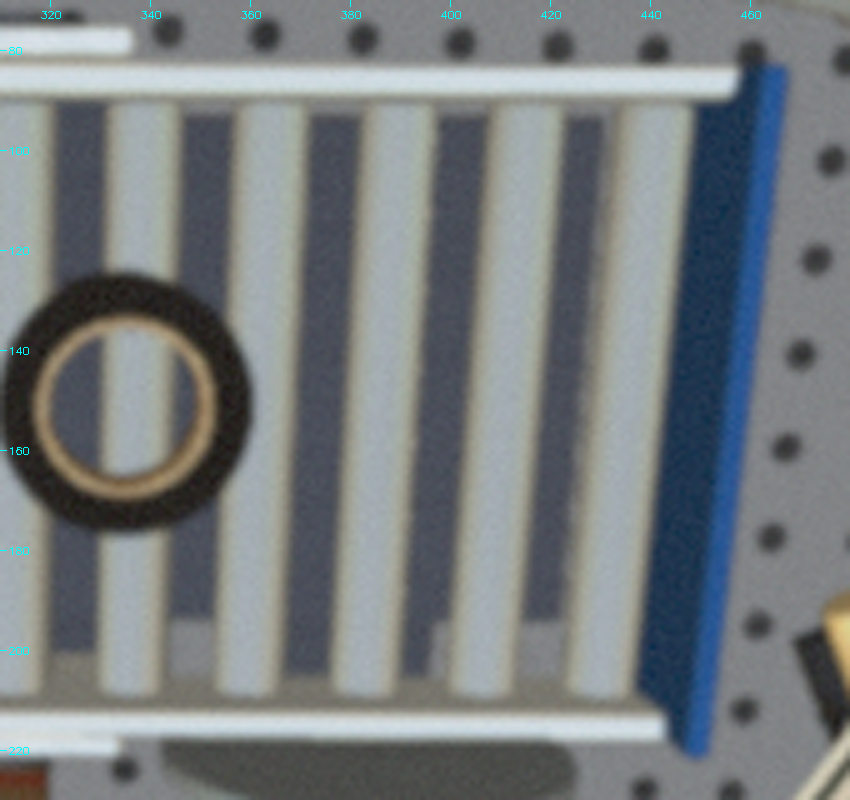

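Run:
```python
from fit import *
import pickle; w=pickle.load(open("w1.pkl","rb")); f=grab("scene")
O=np.array([(164.6,81.9),(178.2,216.2),(458,82.6),(443,217.6),(462.6,83.2),(446.8,219.6)])-.4
# rollers: uppermost: edges at v=100: crop (140..213)/5 ; at v=200: (197..258)/5
R=np.array([(150+ (143+212)/10,100),(150+(197+262)/10,200),(310+(622+693)/10,100),(310+(568+640)/10,200)])-.4
def r(p,full=False):
    L=np.array([[p[3],74,89],[p[3],-74,89],[p[4],74,89],[p[4],-74,89],[p[5],74,103.5],[p[5],-74,103.5]])
    e=(proj(w,T(p[:3],L))-O).ravel()
    out=[]
    for (xr,k) in ((-140,0),(140,2)):
        q=proj(w,T(p[:3],np.array([[xr,66,78.5],[xr,-66,78.5]])))
        for i in (0,1):
            t=(R[k+i,1]-q[0,1])/(q[1,1]-q[0,1]); out.append(q[0,0]+t*(q[1,0]-q[0,0])-R[k+i,0])
    return np.r_[e,out]
o=least_squares(r,[.558,.1,.036,-156,150,150]);print(np.round(o.x,4));print(np.round(o.fun,1))
p=o.x[:3];np.save("lane.npy",p)
pts=[[o.x[3],74,89],[o.x[4],74,89],[o.x[3],-74,89],[o.x[4],-74,89],[150,74,103.5],[150,-74,103.5]]
segs=[(0,1),(2,3),(4,5)]
for k in range(11):
    pts+= [[-140+28*k,68,78.5],[-140+28*k,-68,78.5]]; segs.append((len(pts)-2,len(pts)-1))
overlay(f,p,"o4",(225,150,425,310),4,T(p,np.array(pts)),segs)
print("tape wrist",at(w,310+ (5+250)/10-.4,70+(272+533)/10-.4,.0975))
# tape bottom/top outer circle; scene tape top centre
print("tape scene", at(f,210+448/4,130+328/4,.0975))
```

```text
[ 5.551000e-01  1.019000e-01  3.610000e-02 -1.559206e+02  1.508181e+02
  1.498509e+02]
[-0.5 -0.5  0.6  0.2 -0.1  0.1  0.2 -0.  -0.  -1.4  0.   2.  -0.7 -1.7
  0.8  1.6]
tape wrist [0.57892093 0.10674302 0.0975    ]
tape scene [0.58183851 0.10535481 0.0975    ]
```

View pics/o4.png

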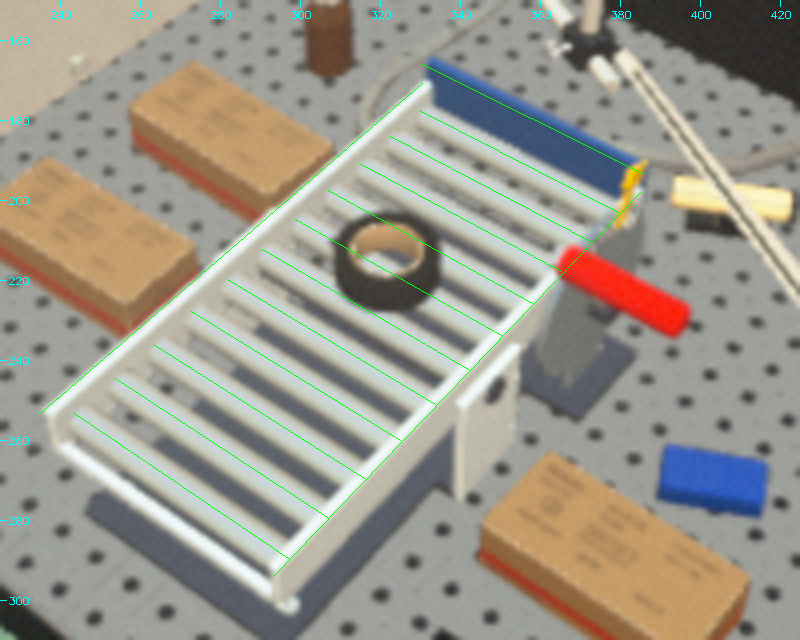

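```bash
python3 go.py .579 .1065 .13 .036
```

```text
d [ 20.6 -21.7 199.1] a [-0.03  0.03  0.32] dist 201 rows 4.8 t 2.52
```

```bash
python3 -m pendant '[{"dx":20.6,"dy":-21.7,"dz":199,"ax":0,"ay":0,"az":0.3,"claw":85},{"dx":20.6,"dy":-21.7,"dz":199,"ax":0,"ay":0,"az":0.3,"claw":85},{"dx":20.6,"dy":-21.7,"dz":199,"ax":0,"ay":0,"az":0.3,"claw":85},{"dx":20.6,"dy":-21.7,"dz":199,"ax":0,"ay":0,"az":0.3,"claw":85},{"dx":20.6,"dy":-21.7,"dz":199,"ax":0,"ay":0,"az":0.3,"claw":85},{"dx":20.6,"dy":-21.7,"dz":199,"ax":0,"ay":0,"az":0.3,"claw":85},{"dx":20.6,"dy":-21.7,"dz":199,"ax":0,"ay":0,"az":0.3,"claw":85}]'
python3 - <<'E'
from fit import *
grab("wrist","w2");grab("side","s2");print(observe()["position"])
E
python3 go.py .579 .1065 .080 .036
```

```text
clock: 3.1
position: [0.5788, 0.1053, 0.1299]
tool_rot: [3.141, 0.003, 0.035]
force: [0.9, -1.1, 0.5]
grip_width: 0.0849
[0.58040883 0.10483242 0.13258159]
d [-1.5 -1.7 52.6] a [-0.03 -0.13 -0.1 ] dist 53 rows 1.3 t 3.2
```

View pics/w2.png

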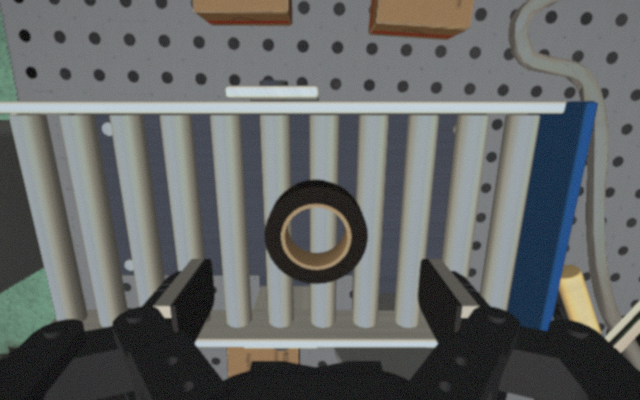

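View pics/s2.png

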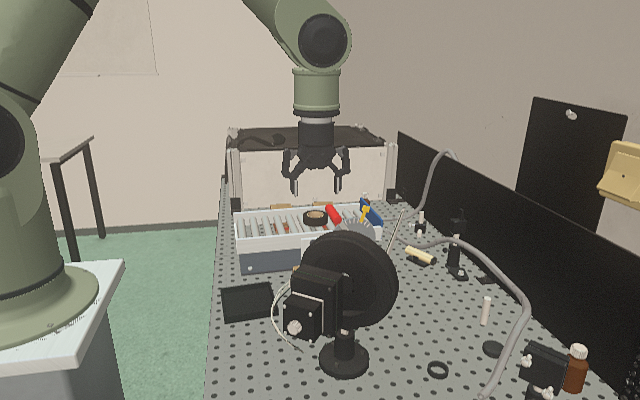

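```bash
python3 -m pendant '[{"dx":-0.8,"dy":-1,"dz":25,"ax":0,"ay":0,"az":0,"claw":85},{"dx":-0.8,"dy":-1,"dz":50,"ax":0,"ay":0,"az":0,"claw":85},{"dx":-0.8,"dy":-1,"dz":50,"ax":0,"ay":0,"az":0,"claw":85},{"dx":-0.8,"dy":-1,"dz":50,"ax":0,"ay":0,"az":0,"claw":85}]'
python3 - <<'E'
from fit import *
grab("wrist","w3");s=observe();print(s["position"],s["force"])
for i in range(3): grab("wrist");print(observe()["position"])
E
python3 go.py .579 .1065 .080 .036
```

```text
clock: 3.53
position: [0.5792, 0.1055, 0.082]
tool_rot: [-3.141, -0.001, 0.034]
force: [-0.1, 0.6, 0.7]
grip_width: 0.0847
[0.57976932 0.10555855 0.08260899] [-0.75438698  1.07546486  0.42866407]
[0.57995838 0.10560718 0.0827639 ]
[0.57990645 0.10565325 0.08258785]
[0.57978646 0.10563815 0.0823235 ]
d [-0.8 -0.9  2.3] a [-0.04 -0.15 -0.13] dist 3 rows 0.1 t 3.73
```

View pics/w3.png

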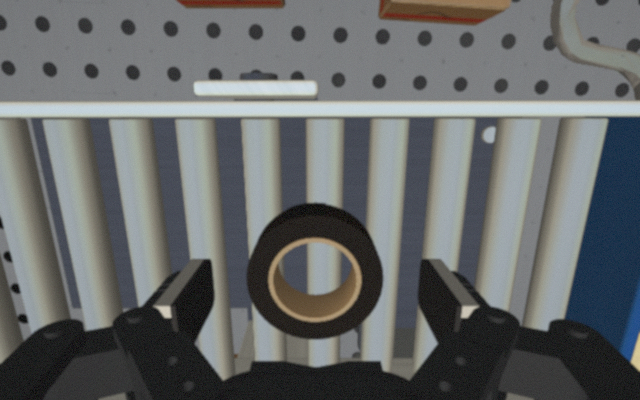

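```bash
python3 -m pendant '[{"dx":-0.5,"dy":-0.8,"dz":2.3,"ax":0,"ay":0,"az":0,"claw":85},{"dx":-0.5,"dy":-0.8,"dz":2.3,"ax":0,"ay":0,"az":0,"claw":50},{"dx":-0.5,"dy":-0.8,"dz":2.3,"ax":0,"ay":0,"az":0,"claw":50},{"dx":-0.5,"dy":-0.8,"dz":2.3,"ax":0,"ay":0,"az":0,"claw":50},{"dx":-0.5,"dy":-0.8,"dz":2.3,"ax":0,"ay":0,"az":0,"claw":50},{"dx":-0.5,"dy":-0.8,"dz":2.3,"ax":0,"ay":0,"az":0,"claw":50},{"dx":-0.5,"dy":-0.8,"dz":2.3,"ax":0,"ay":0,"az":0,"claw":50},{"dx":-0.5,"dy":-0.8,"dz":2.3,"ax":0,"ay":0,"az":0,"claw":50}]' 40
python3 - <<'E'
from fit import *
grab("wrist","w4");s=observe();print(s["position"],s["force"],s["grip_width"])
E
```

```text
clock: 4.4
position: [0.5787, 0.1063, 0.0785]
tool_rot: [-3.141, -0.001, 0.034]
force: [-0.8, 0.4, 7.0]
grip_width: 0.0541
[0.57868634 0.10634506 0.07848957] [0.25936038 0.21754924 6.4131725 ] 0.054208670886648165
```

View pics/w4.png

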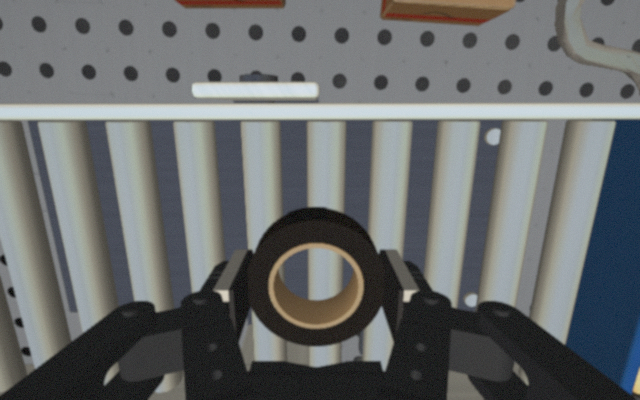

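```bash
python3 -m pendant '[{"dx":0,"dy":0,"dz":-30,"ax":0,"ay":0,"az":0,"claw":50},{"dx":0,"dy":0,"dz":-110,"ax":0,"ay":0,"az":0,"claw":50},{"dx":0,"dy":0,"dz":-110,"ax":0,"ay":0,"az":0,"claw":50},{"dx":0,"dy":0,"dz":-110,"ax":0,"ay":0,"az":0,"claw":50}]'
python3 - <<'E'
from fit import *
import pickle; w=pickle.load(open("w1.pkl","rb"))
crop(w,"d3",170,215,380,325,4,2.2)
crop(w,"d5",230,0,460,60,3)
grab("wrist","w5")
E
```

```text
clock: 4.78
position: [0.5811, 0.1063, 0.1947]
tool_rot: [-3.14, -0.008, 0.033]
force: [0.6, -0.2, 0.1]
grip_width: 0.0544
```

View pics/d3.png

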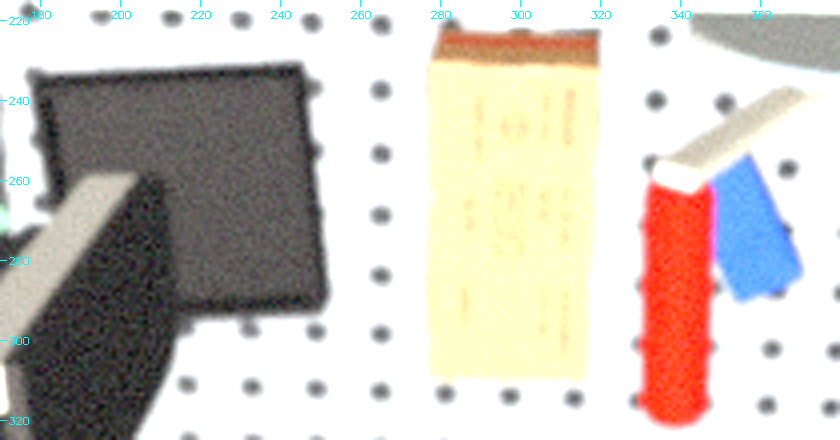

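View pics/w5.png

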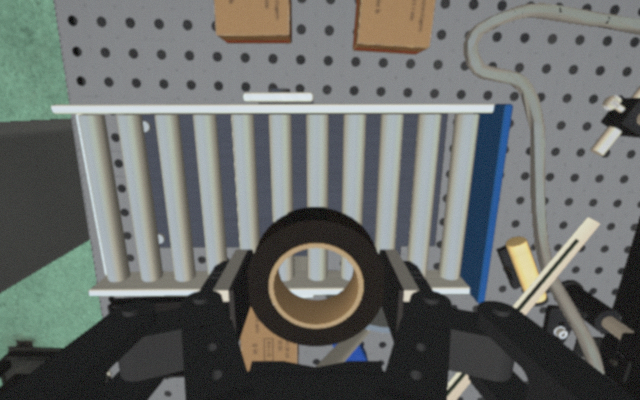

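Run:
```python
from fit import *
import pickle; w=pickle.load(open("w1.pkl","rb")); p=np.load("lane.npy")
a=[at(w,*q,.016) for q in ((178.8,232.8),(245.2,230.5),(251.8,291.8))]
print("tray",np.round(a,4),"c",np.round((a[0]+a[2])/2,4), np.linalg.norm(a[0]-a[1]),np.linalg.norm(a[1]-a[2]))
x,fu=fitrect(w,np.array([(319.6,231.1),(315.8,308.6),(277.3,309.1),(278,230.6)]),58,120,35,[.54,-.07,0]);print("right",np.round(x,4),np.round(fu,1))
def lane(P): v=np.asarray(P)[:2]-p[:2]; return np.round(1e3*np.array([v@[np.cos(p[2]),np.sin(p[2])],v@[-np.sin(p[2]),np.cos(p[2])]]),1)
# handle ends: z=.152
for q in ((339.6,260),(338.5,319)): P=at(w,*q,.152);print("handle",np.round(P,4),lane(P))
for q in ((402,236),(427,246),(407,243)):
    for z in (.14,.145): P=at(w,*q,z);print("idx",q,z,np.round(P,4),lane(P))
crop(w,"d6",330,215,440,330,6)
crop(w,"d5",230,0,460,60,3)
```

```text
tray [[ 0.3715 -0.0272  0.016 ]
 [ 0.4645 -0.02    0.016 ]
 [ 0.4727 -0.1157  0.016 ]] c [ 0.4221 -0.0714  0.016 ] 0.09326223939696343 0.09602824853907187
right [ 0.5401 -0.0699  0.0063] [ 0.6  0.1  1.3  1.3 -0.7 -0.4 -1.1 -0.8]
handle [0.5863 0.0037 0.152 ] [ 27.6 -99.3]
handle [ 0.5891 -0.0643  0.152 ] [  28.  -167.3]
idx (402, 236) 0.14 [0.6495 0.0274 0.14  ] [ 91.6 -77.9]
idx (402, 236) 0.145 [0.6481 0.0293 0.145 ] [ 90.3 -75.9]
idx (427, 246) 0.14 [0.6764 0.0175 0.14  ] [118.2 -88.7]
idx (427, 246) 0.145 [0.6746 0.0195 0.145 ] [116.5 -86.6]
idx (407, 243) 0.14 [0.6555 0.0199 0.14  ] [ 97.3 -85.5]
idx (407, 243) 0.145 [0.654  0.0219 0.145 ] [ 95.9 -83.5]
```

View pics/d6.png

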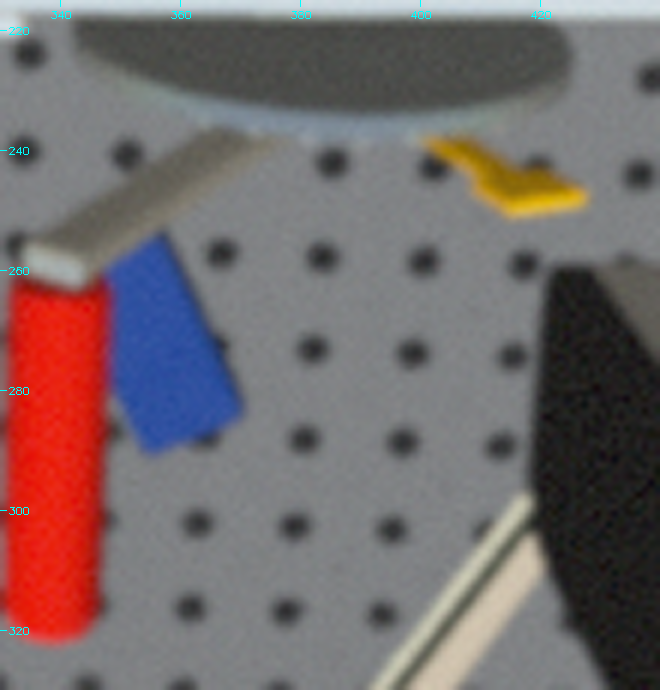

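View pics/d5.png

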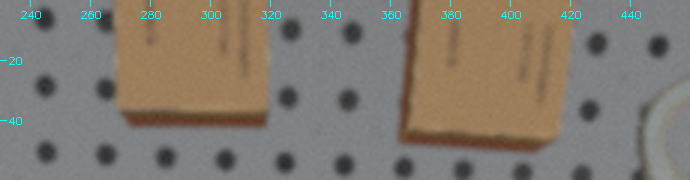

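```bash
python3 go.py .422 -.073 .16 .865
```

```text
d [-164.1  174.1   30.4] a [  0.05  -0.34 -47.63] dist 241 rows 6.7 t 4.83
```

```bash
python3 -m pendant '[{"dx":-164,"dy":174,"dz":30,"ax":0,"ay":0,"az":-47.6,"claw":50},{"dx":-164,"dy":174,"dz":30,"ax":0,"ay":0,"az":-47.6,"claw":50},{"dx":-164,"dy":174,"dz":30,"ax":0,"ay":0,"az":-47.6,"claw":50},{"dx":-164,"dy":174,"dz":30,"ax":0,"ay":0,"az":-47.6,"claw":50},{"dx":-164,"dy":174,"dz":30,"ax":0,"ay":0,"az":-47.6,"claw":50},{"dx":-164,"dy":174,"dz":30,"ax":0,"ay":0,"az":-47.6,"claw":50},{"dx":-164,"dy":174,"dz":30,"ax":0,"ay":0,"az":-47.6,"claw":50},{"dx":-164,"dy":174,"dz":30,"ax":0,"ay":0,"az":-47.6,"claw":50},{"dx":-164,"dy":174,"dz":30,"ax":0,"ay":0,"az":-47.6,"claw":50},{"dx":-164,"dy":174,"dz":30,"ax":0,"ay":0,"az":-47.6,"claw":50}]'
python3 - <<'E'
from fit import *
f=grab("wrist","w6");print(observe()["position"],observe()["qpos"])
f=grab("scene"); crop(f,"s6",240,200,440,390,4)
E
python3 go.py .422 -.073 .008 .865
```

```text
clock: 5.67
position: [0.4207, -0.0726, 0.1578]
tool_rot: [-3.141, 0.0, 0.863]
force: [0.9, 0.6, -0.2]
grip_width: 0.0548
[ 0.42068449 -0.07249295  0.15779286] [-0.11367723  0.3320701   0.17800787  2.17721517 -0.09687236  0.63963815
  0.99603656]
d [  0.5   1.4 149.8] a [-0.01  0.01 -0.05] dist 150 rows 3.6 t 5.77
```

View pics/w6.png

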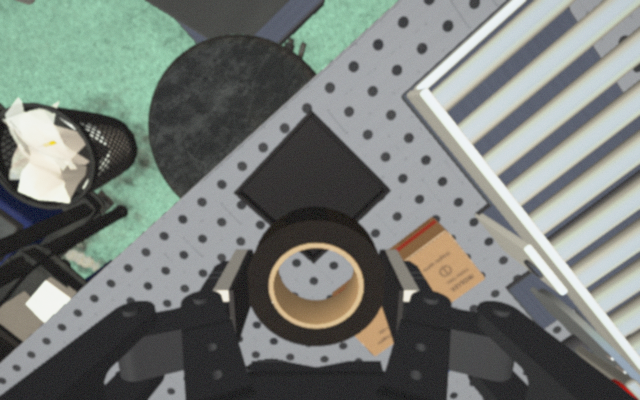

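View pics/s6.png

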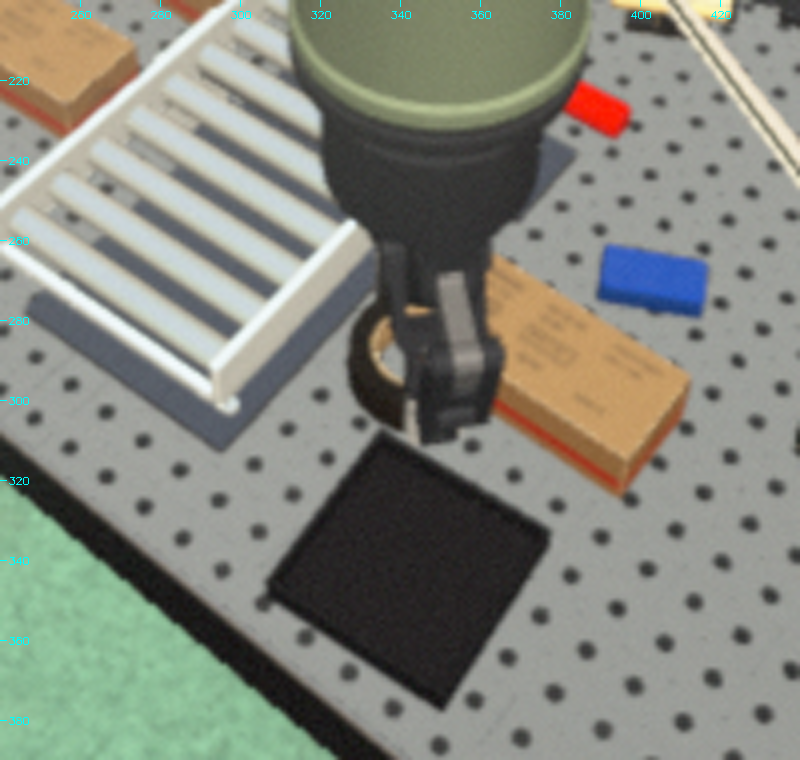

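```bash
python3 - <<'E'
from fit import *
w=grab("wrist")
a=np.array([at(w,*q,.016) for q in ((310,112),(388,188),(315,262),(238,191))]);print(np.round(a,4),a.mean(0))
E
python3 -m pendant '[{"dx":0,"dy":1,"dz":40,"ax":0,"ay":0,"az":0,"claw":50},{"dx":0,"dy":1,"dz":80,"ax":0,"ay":0,"az":0,"claw":50},{"dx":0,"dy":1,"dz":110,"ax":0,"ay":0,"az":0,"claw":50},{"dx":0,"dy":1,"dz":110,"ax":0,"ay":0,"az":0,"claw":50},{"dx":0,"dy":1,"dz":110,"ax":0,"ay":0,"az":0,"claw":50}]'
python3 - <<'E'
from fit import *
f=grab("wrist","w7");print(observe()["position"])
E
python3 go.py .422 -.073 .008 .865
```

```text
[[ 0.369  -0.0347  0.016 ]
 [ 0.4587 -0.0252  0.016 ]
 [ 0.4705 -0.1163  0.016 ]
 [ 0.3784 -0.1232  0.016 ]] [ 0.41914859 -0.07481601  0.016     ]
clock: 6.23
position: [0.4202, -0.0736, 0.0475]
tool_rot: [-3.139, 0.002, 0.864]
force: [0.6, -0.1, 1.2]
grip_width: 0.0546
[ 0.42118403 -0.07377295  0.04876207]
d [ 1.1  0.1 40.8] a [-0.02  0.03 -0.04] dist 41 rows 1.0 t 6.28
```

View pics/w7.png

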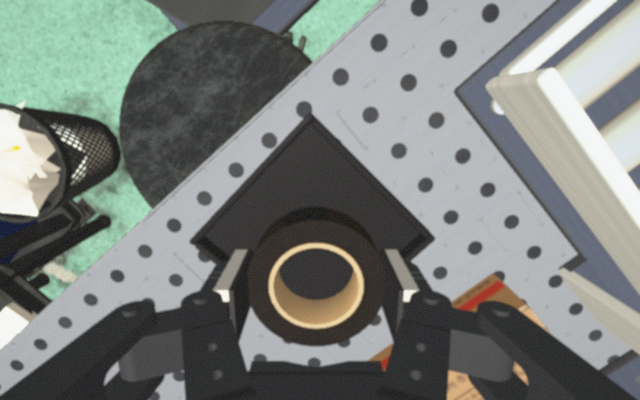

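```bash
python3 -m pendant '[{"dx":-1,"dy":0,"dz":20,"ax":0,"ay":0,"az":0,"claw":50},{"dx":-1,"dy":0,"dz":39,"ax":0,"ay":0,"az":0,"claw":50},{"dx":-1,"dy":0,"dz":39,"ax":0,"ay":0,"az":0,"claw":50},{"dx":-1,"dy":0,"dz":39,"ax":0,"ay":0,"az":0,"claw":64},{"dx":-1,"dy":0,"dz":39,"ax":0,"ay":0,"az":0,"claw":64},{"dx":-1,"dy":0,"dz":39,"ax":0,"ay":0,"az":0,"claw":64},{"dx":-1,"dy":0,"dz":39,"ax":0,"ay":0,"az":0,"claw":64},{"dx":-1,"dy":0,"dz":39,"ax":0,"ay":0,"az":0,"claw":64}]'
python3 - <<'E'
from fit import *
f=grab("wrist","w8");print(observe()["position"])
E
```

```text
clock: 6.95
position: [0.4208, -0.0746, 0.0098]
tool_rot: [3.141, -0.001, 0.865]
force: [0.1, -0.6, 0.1]
grip_width: 0.064
[ 0.42066534 -0.07456907  0.00955854]
```

View pics/w8.png

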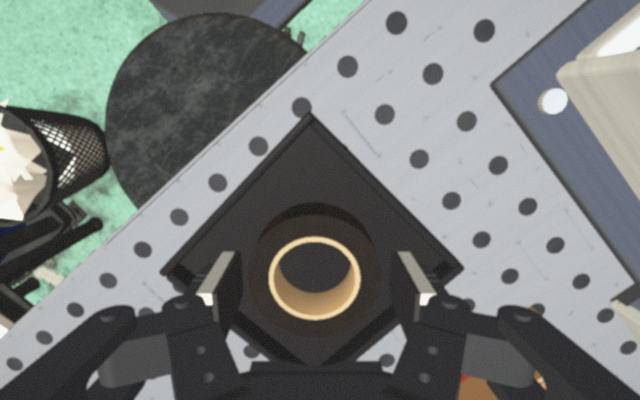

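```bash
python3 -m pendant '[{"dx":0,"dy":0,"dz":-30,"ax":0,"ay":0,"az":0,"claw":64},{"dx":0,"dy":0,"dz":-250,"ax":0,"ay":0,"az":0,"claw":64},{"dx":0,"dy":0,"dz":-250,"ax":0,"ay":0,"az":0,"claw":64},{"dx":0,"dy":0,"dz":-250,"ax":0,"ay":0,"az":0,"claw":64},{"dx":0,"dy":0,"dz":-250,"ax":0,"ay":0,"az":0,"claw":64},{"dx":0,"dy":0,"dz":-250,"ax":0,"ay":0,"az":0,"claw":64},{"dx":0,"dy":0,"dz":-250,"ax":0,"ay":0,"az":0,"claw":64},{"dx":0,"dy":0,"dz":-250,"ax":0,"ay":0,"az":0,"claw":64}]'
python3 go.py .588 -.036 .26 .036
```

```text
clock: 7.67
position: [0.4216, -0.0747, 0.2625]
tool_rot: [3.137, -0.004, 0.865]
force: [-0.0, 0.0, -0.3]
grip_width: 0.064
d [137.4 101.5   3.5] a [ 0.13 -0.33 47.47] dist 171 rows 6.6 t 7.67
```

```bash
python3 -m pendant '[{"dx":137,"dy":101,"dz":0,"ax":0,"ay":0,"az":47.5,"claw":40},{"dx":137,"dy":101,"dz":0,"ax":0,"ay":0,"az":47.5,"claw":40},{"dx":137,"dy":101,"dz":0,"ax":0,"ay":0,"az":47.5,"claw":40},{"dx":137,"dy":101,"dz":0,"ax":0,"ay":0,"az":47.5,"claw":40},{"dx":137,"dy":101,"dz":0,"ax":0,"ay":0,"az":47.5,"claw":40},{"dx":137,"dy":101,"dz":0,"ax":0,"ay":0,"az":47.5,"claw":40},{"dx":137,"dy":101,"dz":0,"ax":0,"ay":0,"az":47.5,"claw":40},{"dx":137,"dy":101,"dz":0,"ax":0,"ay":0,"az":47.5,"claw":40},{"dx":137,"dy":101,"dz":0,"ax":0,"ay":0,"az":47.5,"claw":40},{"dx":137,"dy":101,"dz":0,"ax":0,"ay":0,"az":47.5,"claw":40}]'
python3 - <<'E'
from fit import *
grab("wrist")
f=grab("wrist","w9");print(observe()["position"],observe()["tool_rot"],observe()["qpos"]); import pickle; pickle.dump(f,open("w9.pkl","wb"))
E
```

```text
clock: 8.5
position: [0.5858, -0.0359, 0.2586]
tool_rot: [-3.142, 0.001, 0.039]
force: [-1.0, -0.3, 0.1]
grip_width: 0.0401
[ 0.58596903 -0.03598299  0.25894486] [-3.14146295e+00  4.89518850e-05  3.74826507e-02] [-0.3040099   0.45618975  0.37560083  1.68716391 -0.18930085  1.03419263
  0.17134872]
```

View pics/w9.png

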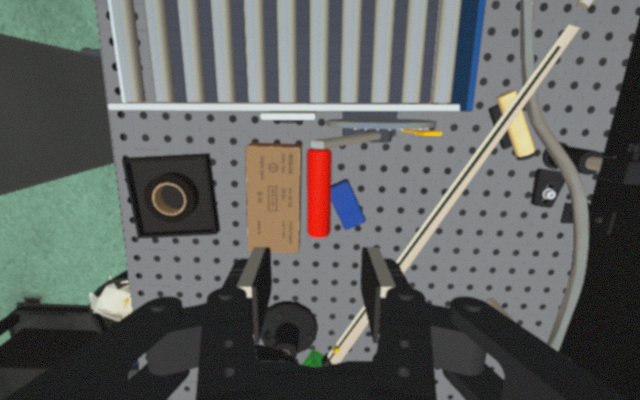

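Run:
```python
from fit import *
import pickle; w=pickle.load(open("w9.pkl","rb"))
crop(w,"d9",300,100,450,250,5)
```

```text
(no output)
```

View pics/d9.png

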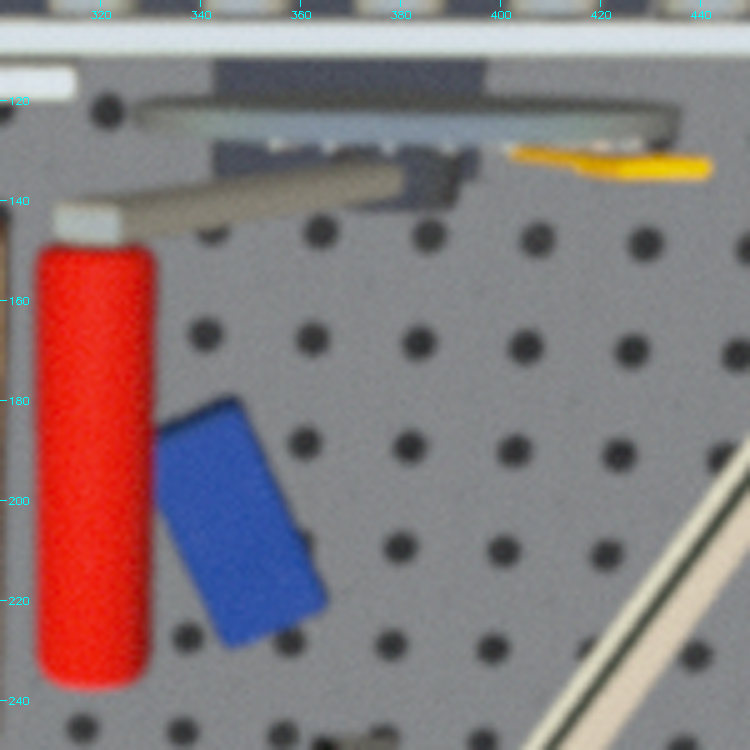

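Run:
```python
from fit import *
import pickle; w9=pickle.load(open("w9.pkl","rb"));w1=pickle.load(open("w1.pkl","rb")); p=np.load("lane.npy"); sc=pickle.load(open("s0.pkl","rb"))
def lane(P): v=np.asarray(P)[:2]-p[:2]; return np.round(1e3*np.array([v@[np.cos(p[2]),np.sin(p[2])],v@[-np.sin(p[2]),np.cos(p[2])],P[2]]),1)
def tri(obs,n):
    A=np.zeros((3,3));b=np.zeros(3)
    for f,u,v in obs:
        o,d=ray(f,u,v);d/=np.linalg.norm(d);M=np.eye(3)-np.outer(d,d);A+=M;b+=M@o
    X=np.linalg.solve(A,b);print(n,np.round(X,4),lane(X),[np.round(proj(f,X)[0]-[u,v],1) for f,u,v in obs])
tri([(w9,441.8,133.0),(w1,427.6,247.6)],"tip")
tri([(w9,441.8,133.0),(w1,427.6,247.6),(sc,385.5,191)],"tip")
tri([(w9,319,148.4),(w1,339.6,261)],"hL")
tri([(w9,318.5,237),(w1,338.5,320)],"hR")
tri([(w9,318.5,237),(w1,338.5,320),(sc,394,229.5)],"hR")
for q in ((319,148.4),(318.5,237)): print(lane(at(w9,*q,.152)))
P=at(w9,389,135,.07);print("bolt",lane(P))
for q in ((441.8,133.0),):
  for z in (.139,.143,.147):print(lane(at(w9,*q,z)))
```

```text
tip [0.6765 0.0166 0.1422] [118.2 -89.6 142.2] [array([0., 0.]), array([-0., -0.])]
tip [0.6765 0.0166 0.1423] [118.3 -89.6 142.3] [array([0.1, 0.1]), array([0.1, 0.1]), array([-0.1,  0. ])]
hL [0.5863 0.0033 0.1534] [ 27.6 -99.7 153.4] [array([-0.2,  0. ]), array([ 0.1, -0. ])]
hR [ 0.5888 -0.0635  0.1549] [  27.7 -166.5  154.9] [array([ 0.1, -0. ]), array([-0.1,  0. ])]
hR [ 0.5881 -0.061   0.1586] [  27.1 -163.9  158.6] [array([-0.7, -1.5]), array([-0.4, -0. ]), array([ 0.8, -0.2])]
[ 27.8 -99.8 152. ]
[  27.7 -167.7  152. ]
bolt [ 94.4 -96.9  70. ]
[119.3 -89.8 139. ]
[117.9 -89.5 143. ]
[116.5 -89.2 147. ]
```

```bash
python3 go.py .5879 -.038 .134 .036
```

```text
d [  1.9   2.1 124.9] a [-0.01  0.    0.08] dist 125 rows 3.0 t 8.6
```

```bash
python3 -m pendant '[{"dx":1.9,"dy":2,"dz":30,"ax":0,"ay":0,"az":0,"claw":42},{"dx":1.9,"dy":2,"dz":60,"ax":0,"ay":0,"az":0,"claw":42},{"dx":1.9,"dy":2,"dz":90,"ax":0,"ay":0,"az":0,"claw":42},{"dx":1.9,"dy":2,"dz":125,"ax":0,"ay":0,"az":0,"claw":42},{"dx":1.9,"dy":2,"dz":125,"ax":0,"ay":0,"az":0,"claw":42},{"dx":1.9,"dy":2,"dz":125,"ax":0,"ay":0,"az":0,"claw":42},{"dx":1.9,"dy":2,"dz":125,"ax":0,"ay":0,"az":0,"claw":42}]'
python3 - <<'E'
from fit import *
grab("wrist","w10");print(observe()["position"])
E
python3 go.py .5879 -.038 .134 .036
```

```text
clock: 9.18
position: [0.5889, -0.0381, 0.1358]
tool_rot: [3.142, -0.002, 0.036]
force: [0.3, -0.0, 0.9]
grip_width: 0.0422
[ 0.58910602 -0.03805799  0.13612504]
d [-1.2 -0.1  2.1] a [ 0.   -0.15 -0.01] dist 2 rows 0.1 t 9.23
```

View pics/w10.png

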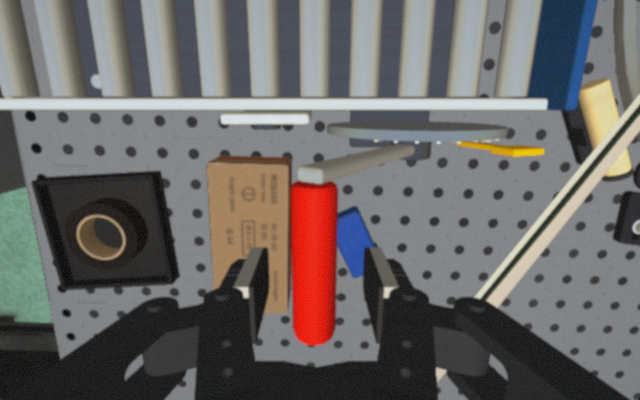

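```bash
python3 -m pendant '[{"dx":-0.6,"dy":0,"dz":2,"ax":0,"ay":0,"az":0,"claw":12},{"dx":-0.6,"dy":0,"dz":2,"ax":0,"ay":0,"az":0,"claw":12},{"dx":-0.6,"dy":0,"dz":2,"ax":0,"ay":0,"az":0,"claw":12},{"dx":-0.6,"dy":0,"dz":2,"ax":0,"ay":0,"az":0,"claw":12},{"dx":-0.6,"dy":0,"dz":2,"ax":0,"ay":0,"az":0,"claw":12},{"dx":-0.6,"dy":0,"dz":2,"ax":0,"ay":0,"az":0,"claw":12}]' 25
python3 -c "
from workcell import observe;s=observe();print(s['position'],s['tool_rot'],s['force'])"
```

```text
clock: 9.73
position: [0.5881, -0.0378, 0.1332]
tool_rot: [-3.141, -0.002, 0.036]
force: [-1.5, 0.8, 8.7]
grip_width: 0.017
[ 0.58808339 -0.03781009  0.13317939] [-3.14147298e+00 -1.75174308e-03  3.57022505e-02] [-1.48142459  0.77567857  8.71438551]
```

```bash
python3 -m pendant '[{"dx":5.5,"dy":0,"dz":-3.5,"ax":0,"ay":0,"az":0,"claw":12},{"dx":11.1,"dy":0,"dz":-6.7,"ax":0,"ay":0,"az":0,"claw":12},{"dx":17,"dy":0,"dz":-9.4,"ax":0,"ay":0,"az":0,"claw":12},{"dx":23,"dy":0,"dz":-11.9,"ax":0,"ay":0,"az":0,"claw":12},{"dx":29.2,"dy":0,"dz":-13.9,"ax":0,"ay":0,"az":0,"claw":12},{"dx":35.5,"dy":0,"dz":-15.6,"ax":0,"ay":0,"az":0,"claw":12},{"dx":41.9,"dy":0,"dz":-16.8,"ax":0,"ay":0,"az":0,"claw":12},{"dx":48.3,"dy":0,"dz":-17.6,"ax":0,"ay":0,"az":0,"claw":12},{"dx":48.3,"dy":0,"dz":-17.6,"ax":0,"ay":0,"az":0,"claw":12}]'
python3 -c "
from workcell import observe;s=observe();print(s['position'],s['force'])"
```

```text
clock: 10.48
position: [0.6363, -0.0361, 0.1501]
tool_rot: [3.141, -0.0, 0.036]
force: [-0.3, 0.1, 4.5]
grip_width: 0.0172
[ 0.63628103 -0.03612006  0.15012281] [-0.28347525  0.11272895  4.50804369]
```

```bash
python3 -m pendant '[{"dx":6.5,"dy":0,"dz":-0.3,"ax":0,"ay":0,"az":0,"claw":12},{"dx":13,"dy":0,"dz":-0.3,"ax":0,"ay":0,"az":0,"claw":12},{"dx":19.5,"dy":0,"dz":0.2,"ax":0,"ay":0,"az":0,"claw":12},{"dx":25.9,"dy":0,"dz":1,"ax":0,"ay":0,"az":0,"claw":12},{"dx":32.3,"dy":0,"dz":2.4,"ax":0,"ay":0,"az":0,"claw":12},{"dx":38.6,"dy":0,"dz":4.1,"ax":0,"ay":0,"az":0,"claw":12},{"dx":47,"dy":0,"dz":7.1,"ax":0,"ay":0,"az":0,"claw":12},{"dx":47,"dy":0,"dz":7.1,"ax":0,"ay":0,"az":0,"claw":12},{"dx":47,"dy":0,"dz":7.1,"ax":0,"ay":0,"az":0,"claw":12}]'
python3 - <<'E'
from fit import *
w=grab("wrist");s=observe();print(s['position'],s['force']);crop(w,"e1",200,60,460,260,3)
g=grab("side");crop(g,"e2",300,170,420,260,6)
f=grab("scene");crop(f,"e3",330,150,430,270,6)
E
```

```text
clock: 11.23
position: [0.6831, -0.0345, 0.1425]
tool_rot: [3.141, -0.001, 0.036]
force: [2.9, 0.2, -1.4]
grip_width: 0.0172
[ 0.68287337 -0.03443238  0.14262166] [ 2.5220605   0.78590491 -2.57384647]
```

View pics/e1.png

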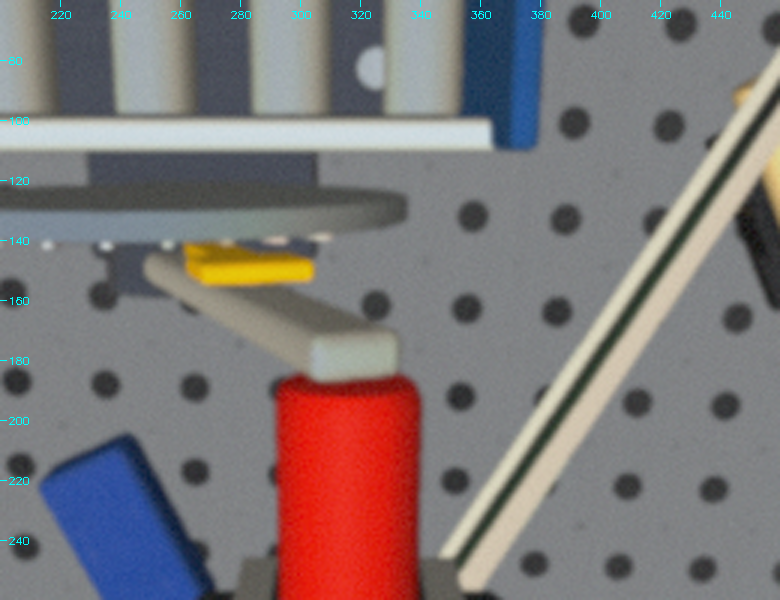

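View pics/e2.png

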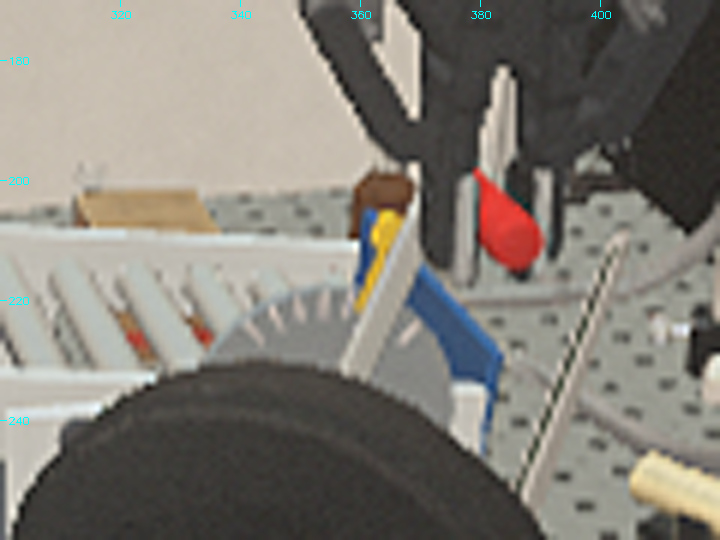

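View pics/e3.png

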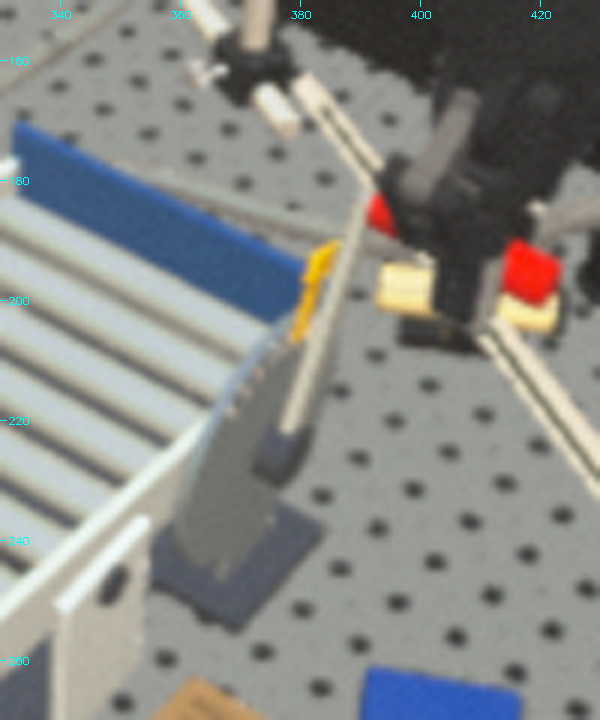

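```bash
cat > lev.py <<'E'
from fit import *
def pts(p,th,y,r0,r1):
    th=th-.61
    return T(p,np.array([[85+r*np.sin(th),y,70+r*np.cos(th)] for r in (r0,r1)]))
def draw(f,p,name,box,s,items):
    crop(f,name,*box,s); im=cv2.imread(f"pics/{name}.png")
    for th,y,r0,r1,c in items:
        q=(proj(f,pts(p,th,y,r0,r1))+.5-np.array(box[:2]))*s
        cv2.line(im,tuple(np.int32(q[0])),tuple(np.int32(q[1])),c,1)
    cv2.imwrite(f"pics/{name}.png",im)
E
python3 - <<'E'
from lev import *
p=np.load("lane.npy")
B,G,R=(255,0,0),(0,255,0),(255,0,255)
it=[(1.0,-97,40,100,G),(.95,-90,45,79,R),(1.0,-90,45,79,(0,0,255)),(1.05,-90,45,79,B)]
f=grab("side");draw(f,p,"l1",(335,185,415,245),9,it)
f=grab("scene");draw(f,p,"l2",(350,170,420,240),8,it)
f=grab("wrist");draw(f,p,"l3",(230,120,350,200),6,it)
E
```

```text
(no output)
```

View pics/l1.png

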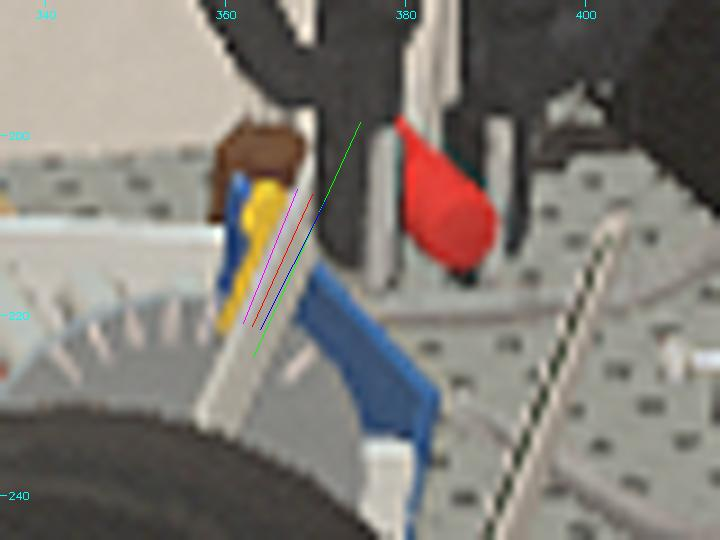

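View pics/l2.png

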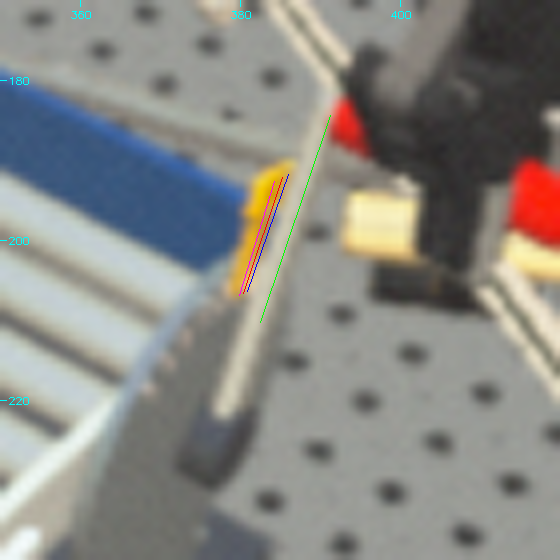

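View pics/l3.png

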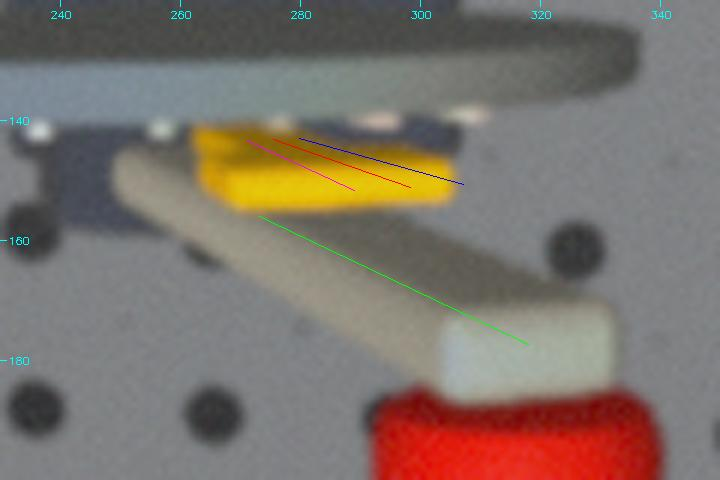

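Run:
```python
from lev import *
p=np.load("lane.npy")
g=grab("side"); g2=dict(g); g2["image"]=cv2.imread("pics/side0.png")
crop(g2,"m0",335,190,395,240,12)
it=[(.9,-90,45,79,(255,0,255)),(1.0,-90,45,79,(0,0,255))]
draw(g2,p,"m1",(335,190,395,240),12,it)
a=cv2.imread("pics/m0.png");b=cv2.imread("pics/m1.png");cv2.imwrite("pics/m.png",cv2.resize(np.hstack([a,b]),(800,333)))
import pickle
w=pickle.load(open("w9.pkl","rb"));crop(w,"m3",385,115,455,150,10)
w=pickle.load(open("w1.pkl","rb"));crop(w,"m4",385,225,455,260,10)
cv2.imwrite("pics/m34.png",np.vstack([cv2.imread("pics/m3.png"),cv2.imread("pics/m4.png")])[:600,:800])
```

```text
(no output)
```

View pics/m1.png

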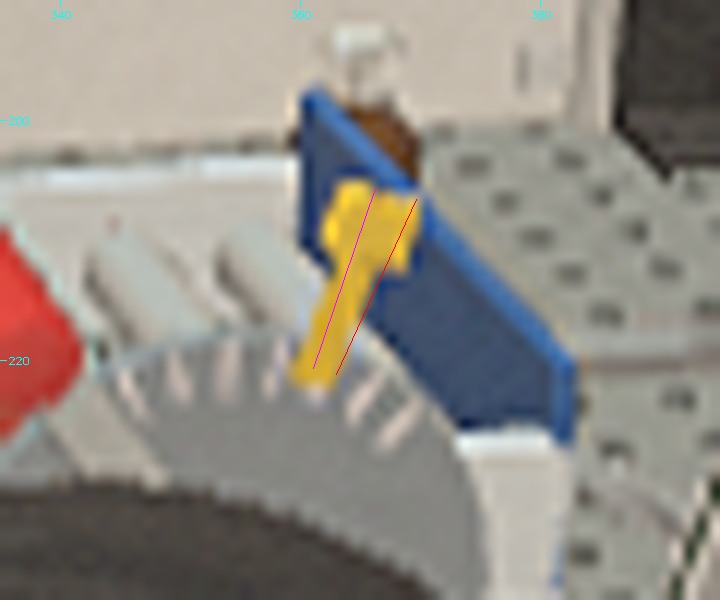

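View pics/m3.png

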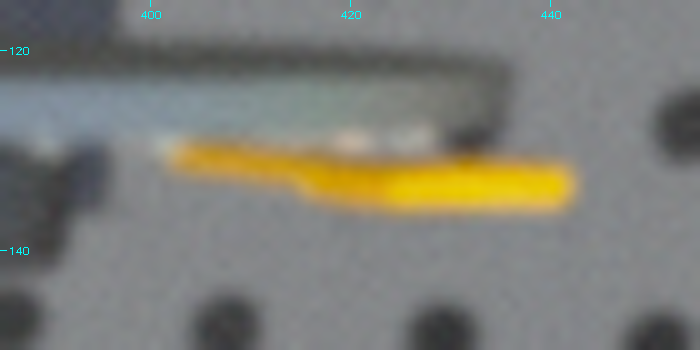

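View pics/m4.png

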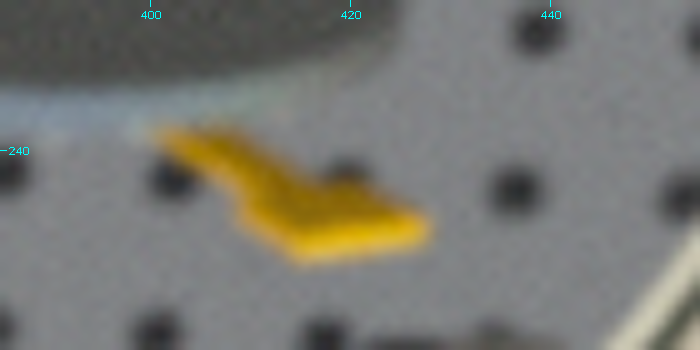

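```bash
cat > idx.py <<'E'
from lev import *
import pickle
from scipy.optimize import minimize
p=np.load("lane.npy")
w1=pickle.load(open("w1.pkl","rb"));w9=pickle.load(open("w9.pkl","rb"))
wn=grab("wrist");pickle.dump(wn,open("wn.pkl","wb"))
s0=dict(grab("side"));s0["image"]=cv2.imread("pics/side0.png")
c0=dict(grab("scene"));c0["image"]=cv2.imread("pics/scene0.png")
V=[(w1,(395,230,440,258)),(w9,(395,122,450,145)),(wn,(250,128,320,165)),(s0,(352,200,376,226)),(c0,(372,182,392,210))]
S=8
M=[]
for f,(x0,y0,x1,y1) in V:
    im=cv2.resize(f["image"][y0:y1,x0:x1],None,fx=S,fy=S,interpolation=cv2.INTER_CUBIC)
    h=cv2.cvtColor(im,cv2.COLOR_BGR2HSV); m=((h[...,0]>15)&(h[...,0]<32)&(h[...,1]>140)).astype(np.float32)
    M.append(m)
def box(th,r0,r1,hw,y0,y1):
    a=th-.61; P=[]
    for r in (r0,r1):
        for t in (-hw,hw):
            for y in (y0,y1): P.append([85+r*np.sin(a)+t*np.cos(a),y,70+r*np.cos(a)-t*np.sin(a)])
    return T(p,np.array(P))
def render(q,k,off):
    th,rs,rh,r1,hs,hh,ya,yb=q; f,(x0,y0,x1,y1)=V[k]; im=np.zeros(M[k].shape,np.float32)
    for b in (box(th,rs,rh+1,hs,ya,yb),box(th,rh,r1,hh,ya,yb)):
        u=((proj(f,b)+off-[x0,y0]+.5)*S*16).astype(np.int32)
        cv2.fillConvexPoly(im,cv2.convexHull(u),1.,shift=4)
    return cv2.GaussianBlur(im,(0,0),3)
use=[0,1,2]
def cost(z):
    q=z[:8];c=0
    for k in use+[3,4]:
        off=z[8+2*(k-3):10+2*(k-3)] if k>=3 else np.zeros(2)
        m=cv2.GaussianBlur(M[k],(0,0),3); r=render(q,k,off)
        c+=np.abs(m-r).sum()/m.sum()
    return c
if __name__=="__main__":
    print([m.sum()/S/S for m in M])
    best=None
    for th in (.88,.94,1.0):
        z0=np.array([th,47,66,79,3,7.5,-93,-88,0,0,0,0]); d=np.array([.04,3,3,3,1,2,2,2,1,1,1,1])
        sim=np.vstack([z0]+[z0+np.eye(12)[i]*d for i in range(12)])
        o=minimize(cost,z0,method="Nelder-Mead",options=dict(initial_simplex=sim,maxfev=4000,xatol=1e-3,fatol=1e-4))
        print(round(o.fun,3),np.round(o.x,3))
E
time python3 idx.py
```

```text
[np.float32(140.26562), np.float32(141.95312), np.float32(462.29688), np.float32(73.5), np.float32(37.765625)]
0.805 [ 9.4100e-01  4.6719e+01  6.7754e+01  7.9042e+01  2.4680e+00  7.3050e+00
 -9.0817e+01 -8.8709e+01 -9.6700e-01  6.0600e-01 -7.8000e-02 -8.5900e-01]
0.836 [ 9.3800e-01  4.8031e+01  6.8384e+01  7.9185e+01  2.7980e+00  7.4820e+00
 -9.0750e+01 -8.8708e+01 -8.1500e-01  6.6600e-01 -7.5000e-02 -6.1600e-01]
0.915 [ 9.3600e-01  4.6570e+01  6.8683e+01  7.9137e+01  3.5060e+00  7.5520e+00
 -9.0616e+01 -8.8803e+01 -7.4200e-01  7.2300e-01  5.9000e-02 -8.4600e-01]
real	0m18.470s
user	0m15.374s
sys	0m1.875s
```

```bash
python3 -m pendant '[{"dx":-2.5,"dy":0,"dz":-1,"ax":0,"ay":0,"az":0,"claw":12},{"dx":-5.4,"dy":0,"dz":-2,"ax":0,"ay":0,"az":0,"claw":12},{"dx":-5.4,"dy":0,"dz":-2,"ax":0,"ay":0,"az":0,"claw":12},{"dx":-5.4,"dy":0,"dz":-2,"ax":0,"ay":0,"az":0,"claw":12},{"dx":-5.4,"dy":0,"dz":-2,"ax":0,"ay":0,"az":0,"claw":12}]'
python3 - <<'E'
from lev import *
p=np.load("lane.npy");s=observe();print(s['position'],s['force']); v=s['position'][:2]-p[:2]; x=v@[np.cos(p[2]),np.sin(p[2])]
print("theta",.61+np.arctan2(x-.085,s['position'][2]+.019-.07),.61+np.arcsin((x-.085)/.1))
it=[(.94,-97,40,104,(0,255,0)),(.94,-90,45,79,(0,0,255))]
f=grab("side");draw(f,p,"l1",(335,185,415,245),9,it)
f=grab("wrist");draw(f,p,"l3",(230,120,350,200),6,it)
E
```

```text
clock: 12.15
position: [0.6774, -0.0347, 0.1449]
tool_rot: [-3.142, -0.0, 0.036]
force: [1.0, 0.1, 6.2]
grip_width: 0.0169
[ 0.67744256 -0.03466668  0.1449336 ] [1.01341132 0.08819626 6.23184654]
theta 0.941191125860775 0.938894090687162
```

View pics/l1.png

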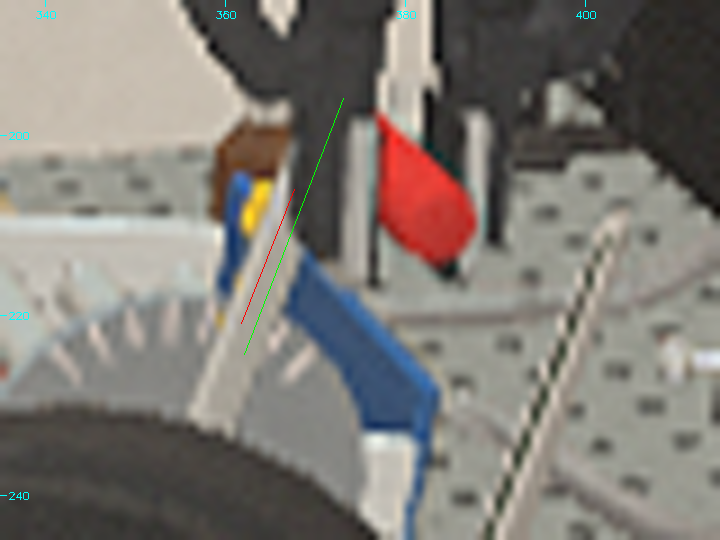

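View pics/l3.png

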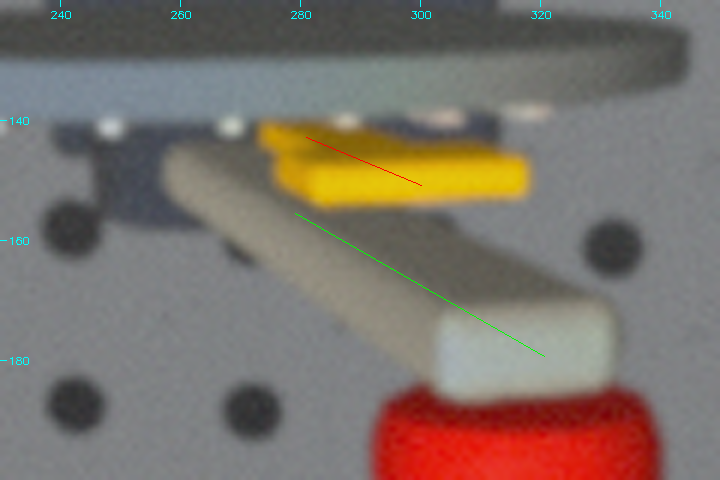

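```bash
python3 -m pendant '[{"dx":0,"dy":0,"dz":0,"ax":0,"ay":0,"az":0,"claw":42},{"dx":0,"dy":0,"dz":0,"ax":0,"ay":0,"az":0,"claw":42},{"dx":0,"dy":0,"dz":0,"ax":0,"ay":0,"az":0,"claw":42},{"dx":0,"dy":0,"dz":-30,"ax":0,"ay":0,"az":0,"claw":42},{"dx":0,"dy":0,"dz":-110,"ax":0,"ay":0,"az":0,"claw":42},{"dx":0,"dy":0,"dz":-110,"ax":0,"ay":0,"az":0,"claw":42},{"dx":0,"dy":0,"dz":-110,"ax":0,"ay":0,"az":0,"claw":42},{"dx":0,"dy":0,"dz":-110,"ax":0,"ay":0,"az":0,"claw":42}]'
python3 - <<'E'
from lev import *
import pickle
f=grab("wrist");pickle.dump(f,open("wl.pkl","wb"));crop(f,"e4",200,80,460,280,3);print(observe()["position"])
p=np.load("lane.npy");
it=[(.94,-97,40,104,(0,255,0)),(.94,-139.5,99.5,100.5,(0,0,255)),(.94,-90,45,79,(255,0,255))]
draw(f,p,"e4",(200,80,460,280),3,it)
f=grab("side");crop(f,"e5",330,180,400,240,10)
E
```

```text
clock: 12.92
position: [0.678, -0.0347, 0.2566]
tool_rot: [-3.141, -0.003, 0.036]
force: [-0.9, 0.4, -1.3]
grip_width: 0.0423
[ 0.67723061 -0.03451301  0.25478753]
```

View pics/e4.png

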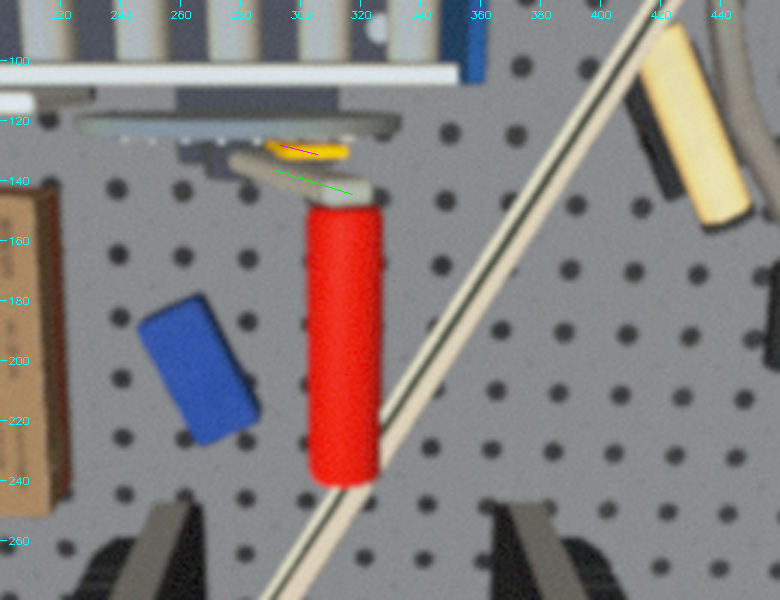

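View pics/e5.png

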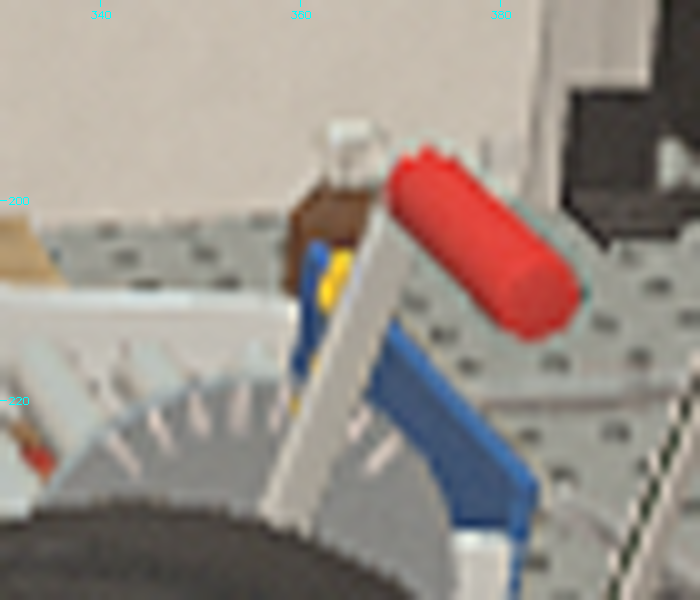

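Run:
```python
from lev import *
import pickle
p=np.load("lane.npy");w=pickle.load(open("wl.pkl","rb"))
def lane(P): v=np.asarray(P)[:2]-p[:2]; return np.round(1e3*np.array([v@[np.cos(p[2]),np.sin(p[2])],v@[-np.sin(p[2]),np.cos(p[2])],P[2]]),1)
h=cv2.cvtColor(w["image"],cv2.COLOR_BGR2HSV);m=(((h[...,0]<8)|(h[...,0]>172))&(h[...,1]>180)&(h[...,2]>90))
m[:, :280]=0;m[:,340:]=0
for v in (160,180,200,220,230):
    x=np.where(m[v])[0];print(v,x.min(),x.max(),lane(at(w,(x.min()+x.max())/2,v,.1646)))
w9=pickle.load(open("w9.pkl","rb"));h=cv2.cvtColor(w9["image"],cv2.COLOR_BGR2HSV);m=(((h[...,0]<8)|(h[...,0]>172))&(h[...,1]>180)&(h[...,2]>90))
m[:, :290]=0;m[:,340:]=0
for v in (160,180,200,220):
    x=np.where(m[v])[0];print(v,x.min(),x.max(),lane(at(w9,(x.min()+x.max())/2,v,.152)))
```

```text
160 303 326 [ 117.1 -108.   164.6]
180 303 326 [ 117.1 -121.9  164.6]
200 303 325 [ 116.7 -136.3  164.6]
220 304 325 [ 117.  -151.1  164.6]
230 303 325 [ 116.6 -158.7  164.6]
160 308 329 [  27.4 -108.2  152. ]
180 308 329 [  27.5 -122.9  152. ]
200 308 329 [  27.5 -138.2  152. ]
220 308 328 [  27.2 -153.9  152. ]
```

```bash
python3 go.py .541 -.070 .20 .003
```

```text
d [-137.    30.7   53.9] a [-0.01  0.07  1.88] dist 150 rows 3.6 t 13.02
```

```bash
python3 -m pendant '[{"dx":-30,"dy":6,"dz":0,"ax":0,"ay":0,"az":0,"claw":85},{"dx":-137,"dy":30.7,"dz":54,"ax":0,"ay":0,"az":1.9,"claw":85},{"dx":-137,"dy":30.7,"dz":54,"ax":0,"ay":0,"az":1.9,"claw":85},{"dx":-137,"dy":30.7,"dz":54,"ax":0,"ay":0,"az":1.9,"claw":85},{"dx":-137,"dy":30.7,"dz":54,"ax":0,"ay":0,"az":1.9,"claw":85},{"dx":-137,"dy":30.7,"dz":54,"ax":0,"ay":0,"az":1.9,"claw":85},{"dx":-137,"dy":30.7,"dz":54,"ax":0,"ay":0,"az":1.9,"claw":85},{"dx":-137,"dy":30.7,"dz":54,"ax":0,"ay":0,"az":1.9,"claw":85}]'
python3 - <<'E'
from fit import *
grab("wrist")
f=grab("wrist","w20");print(observe()["position"])
import pickle;pickle.dump(f,open("w20.pkl","wb"))
crop(f,"w20c",200,120,440,360,3)
E
```

```text
clock: 13.68
position: [0.5424, -0.0698, 0.2004]
tool_rot: [3.141, -0.0, 0.003]
force: [1.0, 0.2, 0.1]
grip_width: 0.0855
[ 0.54230453 -0.06991209  0.20043795]
```

View pics/w20c.png

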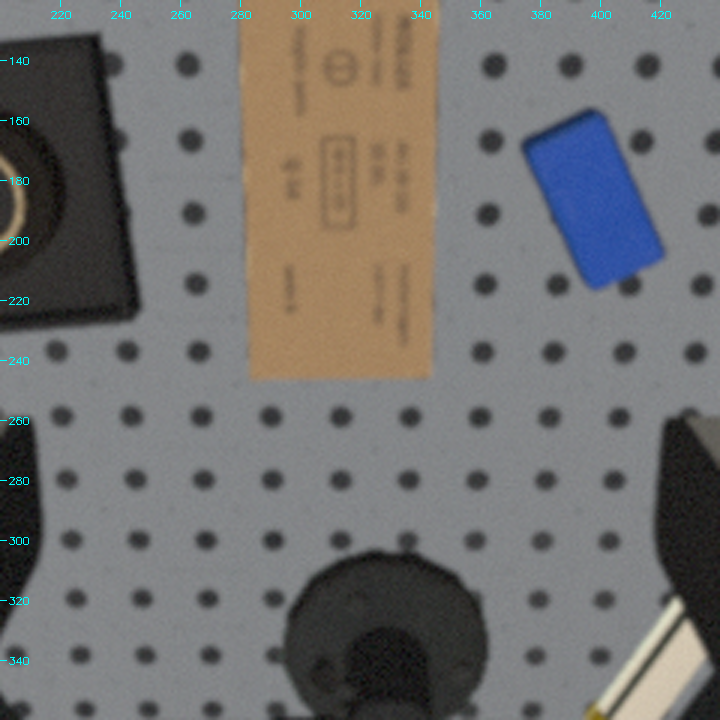

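```bash
cat > cart.py <<'E'
from fit import *
def carton(f,g0,z=35,name=None):
    """fit top-face rectangle of a carton around guess by brown top colour mask"""
    h=cv2.cvtColor(f["image"],cv2.COLOR_BGR2HSV)
    m=((h[...,0]>8)&(h[...,0]<22)&(h[...,1]>70)&(h[...,2]>120)).astype(np.uint8)
    L=np.array([[29,60],[29,-60],[-29,-60],[-29,60]])
    def px(p): return proj(f,T(p,np.c_[L,[z]*4]))
    q=px(g0);roi=np.zeros_like(m);c=q.mean(0);cv2.fillConvexPoly(roi,np.int32(c+(q-c)*1.35),1)
    m=cv2.morphologyEx(m&roi,cv2.MORPH_OPEN,np.ones((3,3),np.uint8))
    m=cv2.morphologyEx(m,cv2.MORPH_CLOSE,np.ones((5,5),np.uint8))
    k=4;mm=cv2.GaussianBlur(cv2.resize(m.astype(np.float32),None,fx=k,fy=k,interpolation=cv2.INTER_LINEAR),(0,0),4)
    def cost(p):
        im=np.zeros(mm.shape,np.float32);cv2.fillConvexPoly(im,np.int32((px(p)+.5)*k*16),1.,shift=4)
        return np.abs(cv2.GaussianBlur(im,(0,0),4)-mm).sum()/mm.sum()
    from scipy.optimize import minimize
    g0=np.array(g0);sim=np.vstack([g0,g0+[.006,0,0],g0+[0,.006,0],g0+[0,0,.04]])
    o=minimize(cost,g0,method="Nelder-Mead",options=dict(initial_simplex=sim,maxfev=300))
    if name:
        im=f["image"].copy();cv2.polylines(im,[np.int32(px(o.x))],True,(0,255,0),1);cv2.imwrite(f"pics/{name}.png",im)
    print("carton",np.round(o.x,4),"cost",round(o.fun,3)); return o.x
E
python3 - <<'E'
from cart import *
import pickle
w=pickle.load(open("w20.pkl","rb"));carton(w,[.541,-.07,.003],name="k1")
E
```

```text
carton [ 0.5394 -0.0701  0.0058] cost 0.021
```

View pics/k1.png

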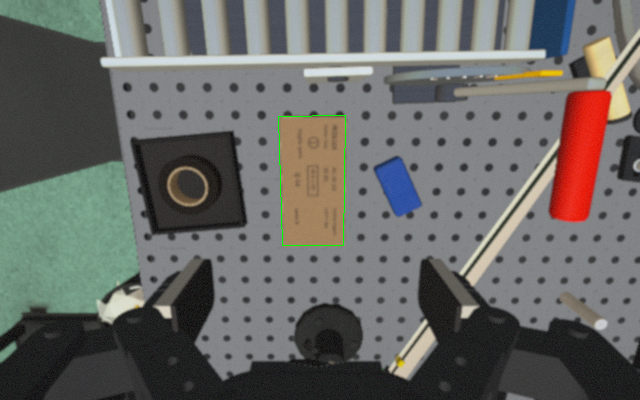

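```bash
python3 go.py .5394 -.0701 .010 .006
```

```text
d [-3.000e+00  1.000e-01  1.904e+02] a [ 0.01 -0.02 -0.17] dist 190 rows 4.6 t 13.78
```

```bash
python3 -m pendant '[{"dx":-2.6,"dy":0,"dz":40,"ax":0,"ay":0,"az":-0.2,"claw":85},{"dx":-2.6,"dy":0,"dz":80,"ax":0,"ay":0,"az":-0.2,"claw":85},{"dx":-2.6,"dy":0,"dz":120,"ax":0,"ay":0,"az":-0.2,"claw":85},{"dx":-2.6,"dy":0,"dz":150,"ax":0,"ay":0,"az":-0.2,"claw":85},{"dx":-2.6,"dy":0,"dz":175,"ax":0,"ay":0,"az":-0.2,"claw":85},{"dx":-2.6,"dy":0,"dz":190,"ax":0,"ay":0,"az":-0.2,"claw":85},{"dx":-2.6,"dy":0,"dz":190,"ax":0,"ay":0,"az":-0.2,"claw":85},{"dx":-2.6,"dy":0,"dz":190,"ax":0,"ay":0,"az":-0.2,"claw":85}]'
python3 go.py .5394 -.0701 .010 .006
```

```text
clock: 14.45
position: [0.539, -0.0703, 0.0102]
tool_rot: [3.141, 0.001, 0.006]
force: [0.6, -0.4, 1.1]
grip_width: 0.0852
d [ 0.4 -0.2  0.2] a [ 0.01  0.06 -0.01] dist 1 rows 0.0 t 14.45
```

```bash
python3 -m pendant '[{"dx":0,"dy":0,"dz":0,"ax":0,"ay":0,"az":0,"claw":50},{"dx":0,"dy":0,"dz":0,"ax":0,"ay":0,"az":0,"claw":50},{"dx":0,"dy":0,"dz":0,"ax":0,"ay":0,"az":0,"claw":50},{"dx":0,"dy":0,"dz":0,"ax":0,"ay":0,"az":0,"claw":50},{"dx":0,"dy":0,"dz":0,"ax":0,"ay":0,"az":0,"claw":50},{"dx":0,"dy":0,"dz":0,"ax":0,"ay":0,"az":0,"claw":50},{"dx":0,"dy":0,"dz":-30,"ax":0,"ay":0,"az":0,"claw":50},{"dx":0,"dy":0,"dz":-70,"ax":0,"ay":0,"az":0,"claw":50},{"dx":0,"dy":0,"dz":-160,"ax":0,"ay":0,"az":0,"claw":50},{"dx":0,"dy":0,"dz":-160,"ax":0,"ay":0,"az":0,"claw":50}]' 45
python3 - <<'E'
from fit import *
f=grab("wrist","w21")
E
python3 go.py .448 .0981 .18 .036 .123
```

```text
clock: 15.28
position: [0.5385, -0.0702, 0.1664]
tool_rot: [-3.142, -0.0, 0.006]
force: [1.6, 1.2, -2.2]
grip_width: 0.0567
d [ -92.8 -169.5   -7.1] a [-0.12 -7.58 -1.78] dist 193 rows 4.6 t 15.33
```

View pics/w21.png

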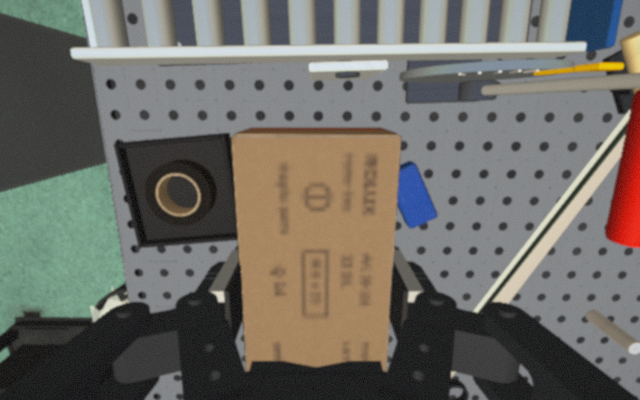

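```bash
python3 -m pendant '[{"dx":-40,"dy":-70,"dz":-10,"ax":0,"ay":-3,"az":-1,"claw":50},{"dx":-92,"dy":-169.5,"dz":-8,"ax":-0.1,"ay":-7.05,"az":-1.7,"claw":50},{"dx":-92,"dy":-169.5,"dz":-8,"ax":-0.1,"ay":-7.05,"az":-1.7,"claw":50},{"dx":-92,"dy":-169.5,"dz":-8,"ax":-0.1,"ay":-7.05,"az":-1.7,"claw":50},{"dx":-92,"dy":-169.5,"dz":-8,"ax":-0.1,"ay":-7.05,"az":-1.7,"claw":50},{"dx":-92,"dy":-169.5,"dz":-8,"ax":-0.1,"ay":-7.05,"az":-1.7,"claw":50},{"dx":-92,"dy":-169.5,"dz":-8,"ax":-0.1,"ay":-7.05,"az":-1.7,"claw":50},{"dx":-92,"dy":-169.5,"dz":-8,"ax":-0.1,"ay":-7.05,"az":-1.7,"claw":50}]'
python3 - <<'E'
from fit import *
grab("wrist");f=grab("wrist","w22");f=grab("side","s22");print(observe()["position"],observe()["tool_rot"])
E
python3 go.py .4484 .0981 .1045 .036 .123
```

```text
clock: 16.0
position: [0.4463, 0.0985, 0.1724]
tool_rot: [-3.141, 0.122, 0.036]
force: [-0.5, -0.4, -3.1]
grip_width: 0.057
[0.44631069 0.09785301 0.17200712] [3.14151367 0.12260764 0.03403886]
d [10.3 -0.2 66.7] a [-0.01 -0.02 -0.11] dist 68 rows 1.6 t 16.15
```

View pics/w22.png

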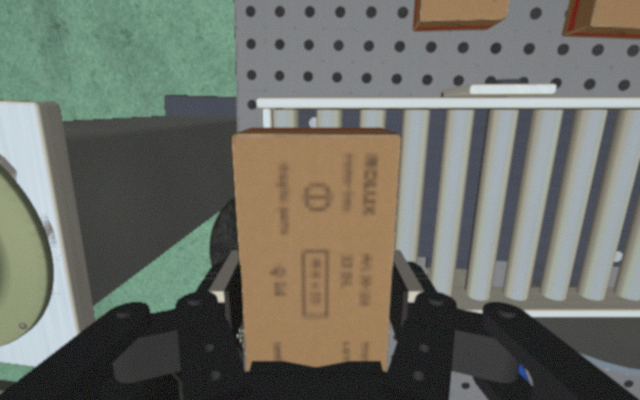

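View pics/s22.png

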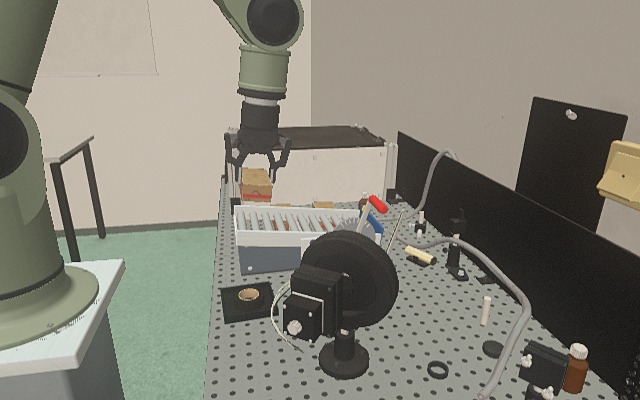

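```bash
python3 -m pendant '[{"dx":7,"dy":0,"dz":30,"ax":0,"ay":0,"az":0,"claw":50},{"dx":9.8,"dy":0,"dz":52,"ax":0,"ay":0,"az":0,"claw":50},{"dx":10.3,"dy":0,"dz":60,"ax":0,"ay":0,"az":0,"claw":50},{"dx":10.3,"dy":0,"dz":66,"ax":0,"ay":0,"az":0,"claw":50},{"dx":10.3,"dy":0,"dz":66,"ax":0,"ay":0,"az":0,"claw":50},{"dx":10.3,"dy":0,"dz":66,"ax":0,"ay":0,"az":0,"claw":50}]'
python3 - <<'E'
from fit import *
s=observe();print(s["position"],s["tool_rot"],s["force"])
f=grab("side");crop(f,"s23",220,160,340,250,6);f=grab("scene");crop(f,"c23",220,160,400,320,4);f=grab("wrist","w23")
E
python3 go.py .4484 .0981 .1030 .036 .123
```

```text
clock: 16.65
position: [0.4484, 0.0986, 0.1057]
tool_rot: [-3.141, 0.123, 0.035]
force: [0.4, 0.6, -1.4]
grip_width: 0.0571
[0.4483538  0.09858216 0.1057148 ] [-3.14146389  0.12258679  0.03504823] [ 0.42217023  0.55266323 -1.36980549]
d [0.3 0.8 2.9] a [-0.03 -0.06 -0.02] dist 3 rows 0.1 t 16.8
```

View pics/s23.png

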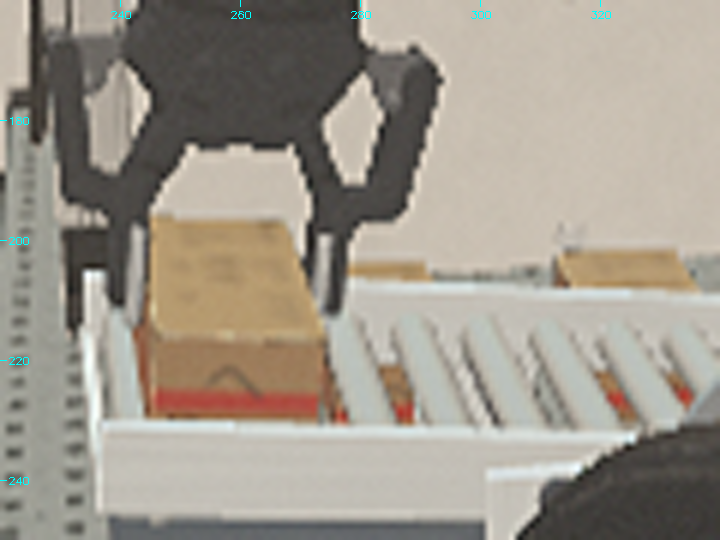

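View pics/w23.png

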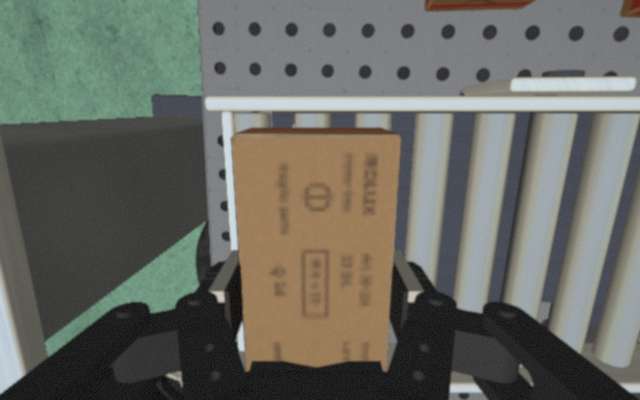

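```bash
python3 -m pendant '[{"dx":0.3,"dy":0.3,"dz":1.5,"ax":0,"ay":0,"az":0,"claw":50},{"dx":0.3,"dy":0.3,"dz":3,"ax":0,"ay":0,"az":0,"claw":50},{"dx":0.3,"dy":0.3,"dz":3,"ax":0,"ay":0,"az":0,"claw":50}]'
python3 go.py .4484 .0981 .1030 .036 .123
```

```text
clock: 17.05
position: [0.4492, 0.0987, 0.1029]
tool_rot: [-3.141, 0.12, 0.036]
force: [1.7, -0.1, 11.6]
grip_width: 0.0568
d [-0.9  0.6  0. ] a [-0.05 -0.16 -0.02] dist 1 rows 0.0 t 17.05
```

```bash
python3 -m pendant '[{"dx":0,"dy":0,"dz":-1,"ax":0,"ay":0,"az":0,"claw":78},{"dx":0,"dy":0,"dz":-1,"ax":0,"ay":0,"az":0,"claw":78},{"dx":0,"dy":0,"dz":-1,"ax":0,"ay":0,"az":0,"claw":78},{"dx":0,"dy":0,"dz":-1,"ax":0,"ay":0,"az":0,"claw":78},{"dx":0,"dy":0,"dz":-1,"ax":0,"ay":0,"az":0,"claw":78},{"dx":0,"dy":0,"dz":-30,"ax":0,"ay":0,"az":0,"claw":78},{"dx":0,"dy":0,"dz":-100,"ax":0,"ay":0,"az":0,"claw":78},{"dx":0,"dy":0,"dz":-120,"ax":0,"ay":0,"az":0,"claw":78},{"dx":0,"dy":0,"dz":-120,"ax":0,"ay":0,"az":0,"claw":78}]'
python3 - <<'E'
from fit import *
f=grab("scene");crop(f,"c24",220,140,400,300,4);print(observe()["position"])
E
```

```text
clock: 17.8
position: [0.4652, 0.0992, 0.2265]
tool_rot: [-3.14, 0.116, 0.035]
force: [0.8, 0.6, -0.0]
grip_width: 0.0783
[0.46475832 0.09937261 0.22516763]
```

View pics/c24.png

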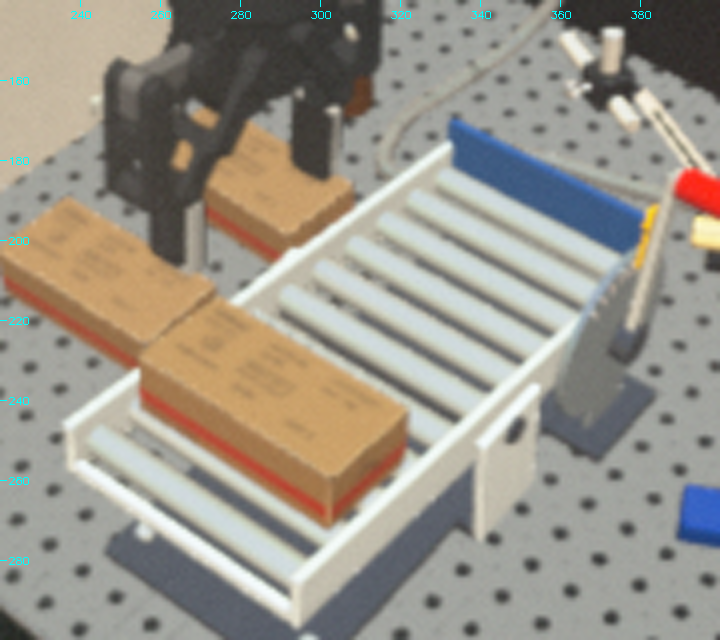

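```bash
python3 go.py .528 .280 .21 .015
```

```text
d [  70.9 -178.2    7.3] a [-0.06  6.71  1.17] dist 192 rows 4.6 t 17.85
```

```bash
python3 -m pendant '[{"dx":71,"dy":-178,"dz":7,"ax":0,"ay":7.05,"az":1.2,"claw":85},{"dx":71,"dy":-178,"dz":7,"ax":0,"ay":7.05,"az":1.2,"claw":85},{"dx":71,"dy":-178,"dz":7,"ax":0,"ay":7.05,"az":1.2,"claw":85},{"dx":71,"dy":-178,"dz":7,"ax":0,"ay":7.05,"az":1.2,"claw":85},{"dx":71,"dy":-178,"dz":7,"ax":0,"ay":7.05,"az":1.2,"claw":85},{"dx":71,"dy":-178,"dz":7,"ax":0,"ay":7.05,"az":1.2,"claw":85},{"dx":71,"dy":-178,"dz":7,"ax":0,"ay":7.05,"az":1.2,"claw":85},{"dx":71,"dy":-178,"dz":7,"ax":0,"ay":7.05,"az":1.2,"claw":85}]'
python3 - <<'E'
from cart import *
grab("wrist");f=grab("wrist")
print(observe()["position"])
a=carton(f,[.528,.289,.015],name="k2"); 
s=grab("scene");crop(s,"c25",220,140,400,300,4)
E
python3 go.py .528 .280 .01 .015
```

```text
clock: 18.52
position: [0.5256, 0.2784, 0.205]
tool_rot: [3.139, 0.001, 0.014]
force: [-0.4, -0.6, 0.4]
grip_width: 0.0849
[0.52583187 0.27815366 0.20557553]
carton [0.5254 0.287  0.0412] cost 0.02
d [  2.1  -1.9 195.7] a [ 0.07 -0.   -0.09] dist 196 rows 4.7 t 18.67
```

View pics/k2.png

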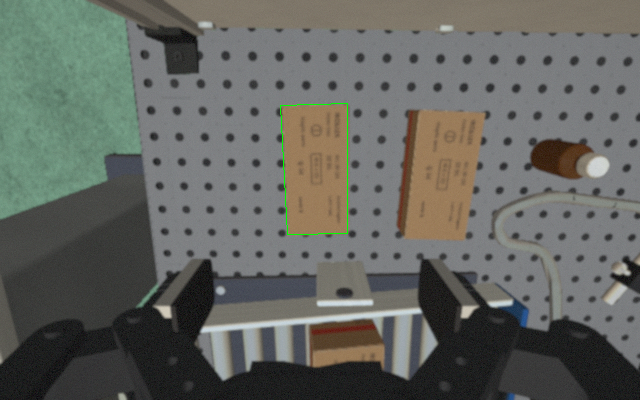

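View pics/c25.png

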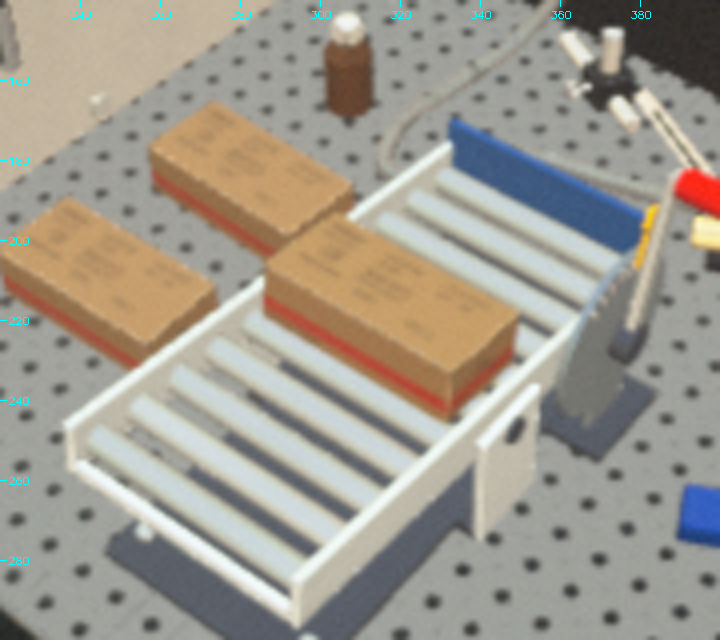

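```bash
python3 go.py .5257 .279 .010 .041; python3 -m pendant '[{"dx":0,"dy":-1,"dz":40,"ax":0,"ay":0,"az":-1.5,"claw":85},{"dx":0,"dy":-1,"dz":80,"ax":0,"ay":0,"az":-1.5,"claw":85},{"dx":0,"dy":-1,"dz":120,"ax":0,"ay":0,"az":-1.5,"claw":85},{"dx":0,"dy":-1,"dz":160,"ax":0,"ay":0,"az":-1.5,"claw":85},{"dx":0,"dy":-1,"dz":180,"ax":0,"ay":0,"az":-1.5,"claw":85},{"dx":0,"dy":-1,"dz":195,"ax":0,"ay":0,"az":-1.5,"claw":85},{"dx":0,"dy":-1,"dz":195,"ax":0,"ay":0,"az":-1.5,"claw":85},{"dx":0,"dy":-1,"dz":195,"ax":0,"ay":0,"az":-1.5,"claw":85}]'
python3 go.py .5257 .279 .010 .041
```

```text
d [ -0.2  -1.  195.7] a [ 0.07 -0.   -1.58] dist 196 rows 4.7 t 18.67
clock: 19.33
position: [0.5259, 0.2794, 0.0107]
tool_rot: [3.14, 0.001, 0.04]
force: [-0.7, 0.5, 1.3]
grip_width: 0.0851
d [-0.2  0.4  0.7] a [ 0.1   0.03 -0.06] dist 1 rows 0.0 t 19.33
```

```bash
python3 -m pendant '[{"dx":0,"dy":0,"dz":0.5,"ax":0,"ay":0,"az":0,"claw":50},{"dx":0,"dy":0,"dz":0.5,"ax":0,"ay":0,"az":0,"claw":50},{"dx":0,"dy":0,"dz":0.5,"ax":0,"ay":0,"az":0,"claw":50},{"dx":0,"dy":0,"dz":0.5,"ax":0,"ay":0,"az":0,"claw":50},{"dx":0,"dy":0,"dz":0.5,"ax":0,"ay":0,"az":0,"claw":50},{"dx":0,"dy":0,"dz":0.5,"ax":0,"ay":0,"az":0,"claw":50},{"dx":0,"dy":0,"dz":-30,"ax":0,"ay":0,"az":0,"claw":50},{"dx":0,"dy":0,"dz":-70,"ax":0,"ay":0,"az":0,"claw":50},{"dx":0,"dy":0,"dz":-170,"ax":0,"ay":0,"az":0,"claw":50},{"dx":0,"dy":0,"dz":-170,"ax":0,"ay":0,"az":0,"claw":50}]' 45
python3 - <<'E'
from fit import *
f=grab("wrist","w31");f=grab("scene");crop(f,"c31",220,120,400,280,4)
E
python3 go.py .448 .0901 .18 .036 .123
```

```text
clock: 20.17
position: [0.5255, 0.28, 0.1663]
tool_rot: [3.141, -0.0, 0.041]
force: [0.6, 0.1, -1.7]
grip_width: 0.057
d [-88.2 188.  -10.6] a [-0.23 -7.53  0.27] dist 208 rows 5.0 t 20.27
```

View pics/c31.png

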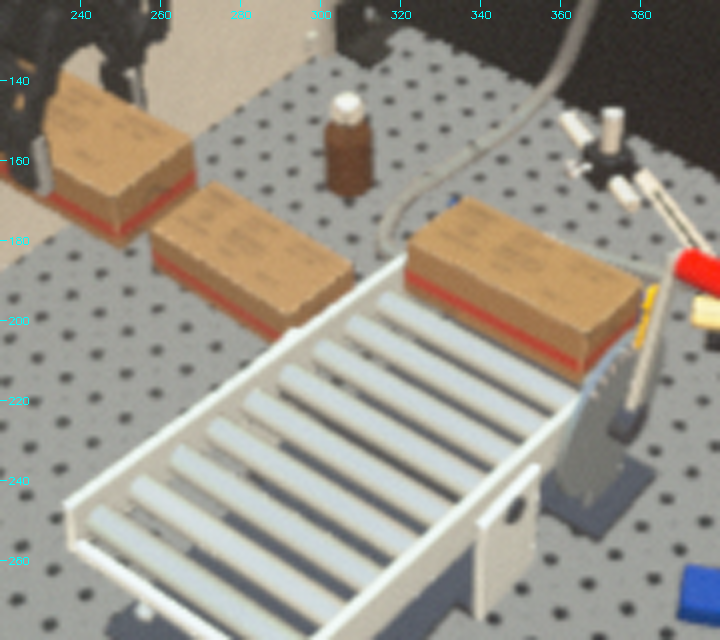

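```bash
python3 -m pendant '[{"dx":-40,"dy":80,"dz":-20,"ax":0,"ay":-3,"az":0,"claw":50},{"dx":-88,"dy":188,"dz":-11,"ax":-0.1,"ay":-7.05,"az":0.2,"claw":50},{"dx":-88,"dy":188,"dz":-11,"ax":-0.1,"ay":-7.05,"az":0.2,"claw":50},{"dx":-88,"dy":188,"dz":-11,"ax":-0.1,"ay":-7.05,"az":0.2,"claw":50},{"dx":-88,"dy":188,"dz":-11,"ax":-0.1,"ay":-7.05,"az":0.2,"claw":50},{"dx":-88,"dy":188,"dz":-11,"ax":-0.1,"ay":-7.05,"az":0.2,"claw":50},{"dx":-88,"dy":188,"dz":-11,"ax":-0.1,"ay":-7.05,"az":0.2,"claw":50},{"dx":-88,"dy":188,"dz":-11,"ax":-0.1,"ay":-7.05,"az":0.2,"claw":50}]'
python3 - <<'E'
from fit import *
grab("wrist");f=grab("wrist","w32");print(observe()["position"],observe()["tool_rot"])
E
python3 go.py .4484 .0900 .1055 .036 .123
```

```text
clock: 20.93
position: [0.4459, 0.0893, 0.1754]
tool_rot: [3.139, 0.122, 0.037]
force: [0.5, -0.1, -2.6]
grip_width: 0.0572
[0.44593516 0.08993091 0.17511321] [3.13880829 0.12261862 0.03863201]
d [11.  -0.2 68.8] a [ 0.18 -0.02  0.15] dist 70 rows 1.7 t 21.03
```

View pics/w32.png

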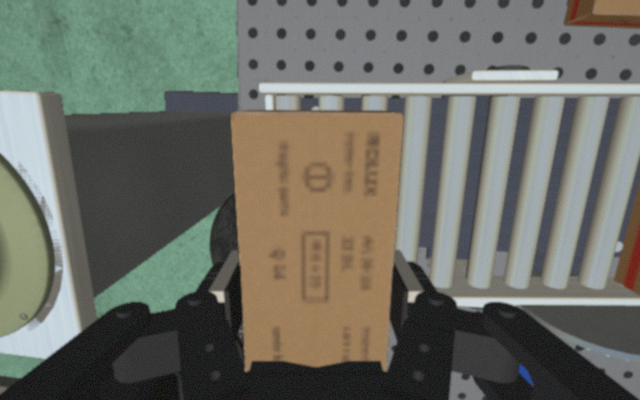

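```bash
python3 -m pendant '[{"dx":7,"dy":0,"dz":30,"ax":0.1,"ay":0,"az":0.1,"claw":50},{"dx":10.3,"dy":0,"dz":54,"ax":0.1,"ay":0,"az":0.1,"claw":50},{"dx":11,"dy":0,"dz":64,"ax":0.1,"ay":0,"az":0.1,"claw":50},{"dx":11,"dy":0,"dz":68.5,"ax":0.1,"ay":0,"az":0.1,"claw":50},{"dx":11,"dy":0,"dz":68.5,"ax":0.1,"ay":0,"az":0.1,"claw":50},{"dx":11,"dy":0,"dz":71,"ax":0.1,"ay":0,"az":0.1,"claw":50},{"dx":11,"dy":0,"dz":71,"ax":0.1,"ay":0,"az":0.1,"claw":50},{"dx":11,"dy":0,"dz":71,"ax":0.1,"ay":0,"az":0.1,"claw":50}]'
python3 - <<'E'
from fit import *
s=observe();print(s["position"],s["tool_rot"],s["force"])
f=grab("wrist","w33");f=grab("scene");crop(f,"c33",220,140,400,300,4)
E
python3 go.py .4484 .09 .1030 .036 .123
```

```text
clock: 21.7
position: [0.4482, 0.089, 0.104]
tool_rot: [3.14, 0.122, 0.036]
force: [0.6, -0.2, -2.1]
grip_width: 0.0571
[0.448217   0.08900274 0.10395379] [3.14035681 0.12197711 0.03565899] [ 0.59762977 -0.21499616 -2.06607525]
d [ 0.4 -1.1  0.8] a [ 0.07 -0.05 -0.03] dist 1 rows 0.0 t 21.8
```

View pics/w33.png

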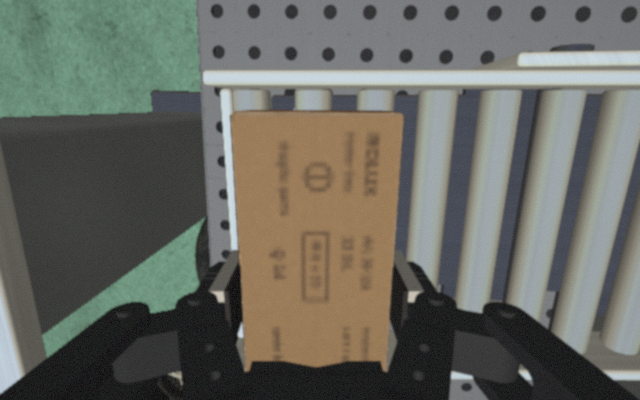

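View pics/c33.png

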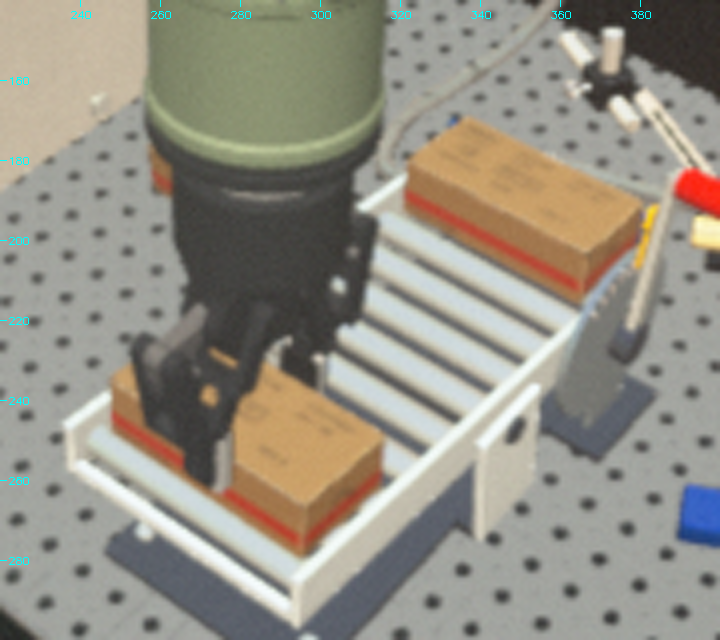

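```bash
python3 -m pendant '[{"dx":0.3,"dy":-0.7,"dz":1,"ax":0,"ay":0,"az":0,"claw":50},{"dx":0.3,"dy":-0.7,"dz":1.8,"ax":0,"ay":0,"az":0,"claw":50},{"dx":0.3,"dy":-0.7,"dz":1.8,"ax":0,"ay":0,"az":0,"claw":50}]'
```

```text
clock: 22.05
position: [0.4494, 0.0895, 0.1024]
tool_rot: [3.14, 0.12, 0.035]
force: [2.8, -2.6, 14.2]
grip_width: 0.0565
```

```bash
python3 -m pendant '[{"dx":0,"dy":0,"dz":-1,"ax":0,"ay":0,"az":0,"claw":78},{"dx":0,"dy":0,"dz":-1,"ax":0,"ay":0,"az":0,"claw":78},{"dx":0,"dy":0,"dz":-1,"ax":0,"ay":0,"az":0,"claw":78},{"dx":0,"dy":0,"dz":-1,"ax":0,"ay":0,"az":0,"claw":78},{"dx":0,"dy":0,"dz":-1,"ax":0,"ay":0,"az":0,"claw":78},{"dx":0,"dy":0,"dz":-30,"ax":0,"ay":0,"az":0,"claw":78},{"dx":0,"dy":0,"dz":-100,"ax":0,"ay":0,"az":0,"claw":78},{"dx":0,"dy":0,"dz":-120,"ax":0,"ay":0,"az":0,"claw":78},{"dx":0,"dy":0,"dz":-120,"ax":0,"ay":0,"az":0,"claw":78}]'
python3 go.py .638 .277 .21 -.03
```

```text
clock: 22.8
position: [0.4652, 0.0903, 0.2259]
tool_rot: [-3.141, 0.116, 0.035]
force: [1.2, -0.3, 0.8]
grip_width: 0.0782
d [ 179.9 -180.5   -5. ] a [0.2  6.67 3.72] dist 255 rows 6.1 t 22.8
```

```bash
python3 -m pendant '[{"dx":181,"dy":-180,"dz":-5,"ax":0.2,"ay":7.05,"az":3.7,"claw":85},{"dx":181,"dy":-180,"dz":-5,"ax":0.2,"ay":7.05,"az":3.7,"claw":85},{"dx":181,"dy":-180,"dz":-5,"ax":0.2,"ay":7.05,"az":3.7,"claw":85},{"dx":181,"dy":-180,"dz":-5,"ax":0.2,"ay":7.05,"az":3.7,"claw":85},{"dx":181,"dy":-180,"dz":-5,"ax":0.2,"ay":7.05,"az":3.7,"claw":85},{"dx":181,"dy":-180,"dz":-5,"ax":0.2,"ay":7.05,"az":3.7,"claw":85},{"dx":181,"dy":-180,"dz":-5,"ax":0.2,"ay":7.05,"az":3.7,"claw":85},{"dx":181,"dy":-180,"dz":-5,"ax":0.2,"ay":7.05,"az":3.7,"claw":85},{"dx":181,"dy":-180,"dz":-5,"ax":0.2,"ay":7.05,"az":3.7,"claw":85}]'
python3 - <<'E'
from cart import *
grab("wrist");f=grab("wrist")
print(observe()["position"],observe()["tool_rot"])
a=carton(f,[.641,.286,-.03],name="k3"); 
s=grab("scene");crop(s,"c35",220,140,400,300,4)
E
```

```text
clock: 23.55
position: [0.636, 0.2761, 0.2021]
tool_rot: [3.138, 0.001, -0.029]
force: [-0.1, -0.3, -0.3]
grip_width: 0.0848
[0.63598621 0.27545341 0.20312158] [ 3.13908496e+00  3.62184162e-05 -2.99658318e-02]
carton [ 0.6416  0.2836 -0.0295] cost 0.021
```

View pics/k3.png

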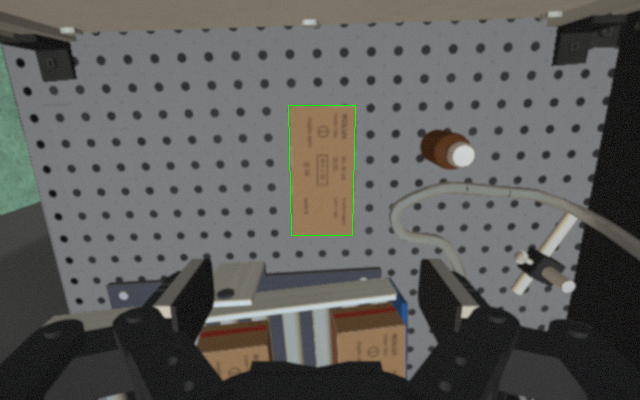

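View pics/c35.png

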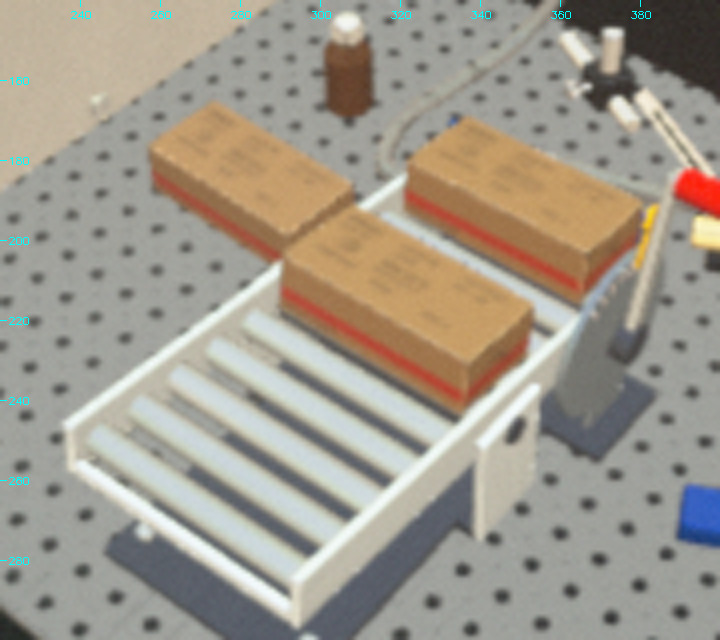

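```bash
python3 go.py .6414 .2756 .010 -.0295; python3 -m pendant '[{"dx":5.4,"dy":0,"dz":40,"ax":0.1,"ay":0,"az":0,"claw":85},{"dx":5.4,"dy":0,"dz":80,"ax":0.1,"ay":0,"az":0,"claw":85},{"dx":5.4,"dy":0,"dz":120,"ax":0.1,"ay":0,"az":0,"claw":85},{"dx":5.4,"dy":0,"dz":160,"ax":0.1,"ay":0,"az":0,"claw":85},{"dx":5.4,"dy":0,"dz":180,"ax":0.1,"ay":0,"az":0,"claw":85},{"dx":5.4,"dy":0,"dz":193,"ax":0.1,"ay":0,"az":0,"claw":85},{"dx":5.4,"dy":0,"dz":193,"ax":0.1,"ay":0,"az":0,"claw":85},{"dx":5.4,"dy":0,"dz":193,"ax":0.1,"ay":0,"az":0,"claw":85}]'
python3 go.py .6414 .2756 .010 -.0295
```

```text
d [  5.3  -0.6 193.4] a [ 0.12 -0.01 -0.03] dist 193 rows 4.6 t 23.7
clock: 24.37
position: [0.6422, 0.2757, 0.0111]
tool_rot: [3.141, -0.001, -0.029]
force: [0.2, 0.7, 0.5]
grip_width: 0.0846
d [-0.8  0.1  1.1] a [ 0.01 -0.06  0.01] dist 1 rows 0.0 t 24.37
```

```bash
python3 -m pendant '[{"dx":-0.5,"dy":0,"dz":1,"ax":0,"ay":0,"az":0,"claw":50},{"dx":-0.5,"dy":0,"dz":1,"ax":0,"ay":0,"az":0,"claw":50},{"dx":-0.5,"dy":0,"dz":1,"ax":0,"ay":0,"az":0,"claw":50},{"dx":-0.5,"dy":0,"dz":1,"ax":0,"ay":0,"az":0,"claw":50},{"dx":-0.5,"dy":0,"dz":1,"ax":0,"ay":0,"az":0,"claw":50},{"dx":-0.5,"dy":0,"dz":1,"ax":0,"ay":0,"az":0,"claw":50},{"dx":-0.5,"dy":0,"dz":-30,"ax":0,"ay":0,"az":0,"claw":50},{"dx":-0.5,"dy":0,"dz":-70,"ax":0,"ay":0,"az":0,"claw":50},{"dx":-0.5,"dy":0,"dz":-180,"ax":0,"ay":0,"az":0,"claw":50},{"dx":-0.5,"dy":0,"dz":-180,"ax":0,"ay":0,"az":0,"claw":50}]' 45
python3 - <<'E'
from fit import *
f=grab("scene");crop(f,"c41",220,120,400,280,4)
E
python3 go.py .4455 .0900 .18 .036 .123
```

```text
clock: 25.2
position: [0.641, 0.2758, 0.166]
tool_rot: [3.141, -0.001, -0.029]
force: [2.2, 0.3, -2.4]
grip_width: 0.0569
d [-193.3  192.6   -7.7] a [-0.48 -7.62 -3.73] dist 273 rows 6.5 t 25.25
```

View pics/c41.png

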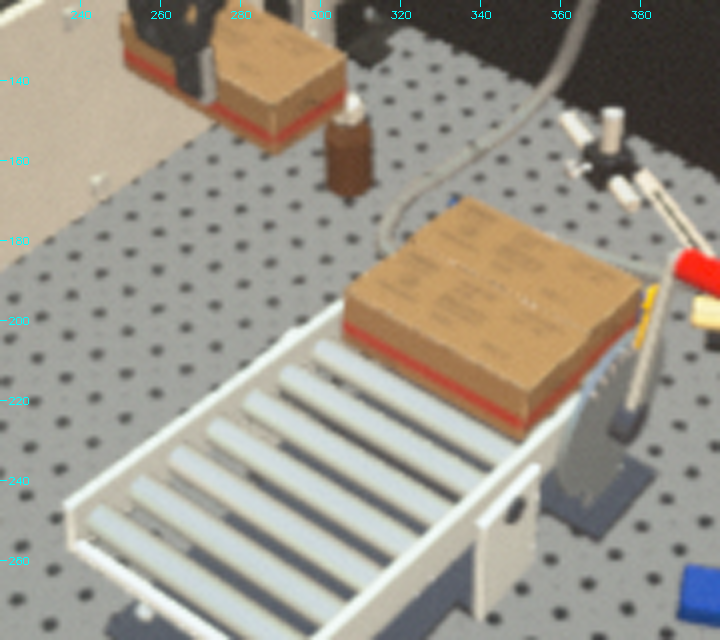

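```bash
python3 -m pendant '[{"dx":-80,"dy":80,"dz":-25,"ax":-0.2,"ay":-3,"az":-1.7,"claw":50},{"dx":-80,"dy":80,"dz":-25,"ax":-0.2,"ay":-3,"az":-1.7,"claw":50},{"dx":-193,"dy":192.5,"dz":-9,"ax":-0.4,"ay":-7.05,"az":-3.7,"claw":50},{"dx":-193,"dy":192.5,"dz":-9,"ax":-0.4,"ay":-7.05,"az":-3.7,"claw":50},{"dx":-193,"dy":192.5,"dz":-9,"ax":-0.4,"ay":-7.05,"az":-3.7,"claw":50},{"dx":-193,"dy":192.5,"dz":-9,"ax":-0.4,"ay":-7.05,"az":-3.7,"claw":50},{"dx":-193,"dy":192.5,"dz":-9,"ax":-0.4,"ay":-7.05,"az":-3.7,"claw":50},{"dx":-193,"dy":192.5,"dz":-9,"ax":-0.4,"ay":-7.05,"az":-3.7,"claw":50},{"dx":-193,"dy":192.5,"dz":-9,"ax":-0.4,"ay":-7.05,"az":-3.7,"claw":50},{"dx":-193,"dy":192.5,"dz":-9,"ax":-0.4,"ay":-7.05,"az":-3.7,"claw":50}]'
python3 - <<'E'
from fit import *
grab("wrist");f=grab("wrist","w42");print(observe()["position"],observe()["tool_rot"])
E
python3 go.py .4484 .0900 .1055 .036 .123
```

```text
clock: 26.08
position: [0.4435, 0.0897, 0.173]
tool_rot: [3.139, 0.121, 0.036]
force: [0.0, -0.1, -0.8]
grip_width: 0.0568
[0.44343656 0.08987438 0.17252942] [3.13851878 0.12212165 0.03624708]
d [13.1 -0.1 65.9] a [ 0.18 -0.05  0.01] dist 67 rows 1.6 t 26.18
```

View pics/w42.png

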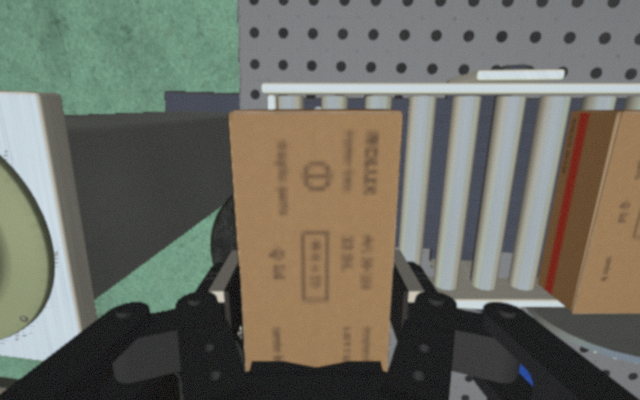

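```bash
python3 -m pendant '[{"dx":8,"dy":0,"dz":30,"ax":0.1,"ay":0,"az":0,"claw":50},{"dx":12,"dy":0,"dz":52,"ax":0.1,"ay":0,"az":0,"claw":50},{"dx":13,"dy":0,"dz":62,"ax":0.1,"ay":0,"az":0,"claw":50},{"dx":13,"dy":0,"dz":66,"ax":0.1,"ay":0,"az":0,"claw":50},{"dx":13,"dy":0,"dz":66,"ax":0.1,"ay":0,"az":0,"claw":50},{"dx":13,"dy":0,"dz":68.5,"ax":0.1,"ay":0,"az":0,"claw":50},{"dx":13,"dy":0,"dz":69.5,"ax":0.1,"ay":0,"az":0,"claw":50},{"dx":13,"dy":0,"dz":69.5,"ax":0.1,"ay":0,"az":0,"claw":50}]'
python3 - <<'E'
from fit import *
f=grab("scene");crop(f,"c43",220,140,400,300,4)
E
python3 go.py .4484 .09 .1030 .036 .123
```

```text
clock: 26.85
position: [0.4474, 0.0893, 0.1023]
tool_rot: [3.14, 0.122, 0.036]
force: [0.3, 0.2, -1.7]
grip_width: 0.0572
d [ 0.9 -0.7 -0.8] a [ 0.07 -0.05 -0.03] dist 1 rows 0.0 t 26.9
```

View pics/c43.png

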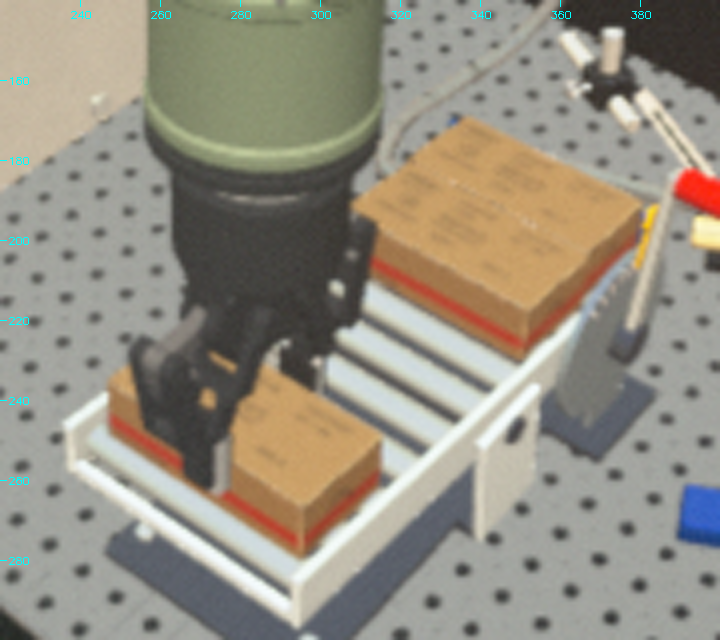

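```bash
python3 -m pendant '[{"dx":0.6,"dy":-0.5,"dz":0.7,"ax":0,"ay":0,"az":0,"claw":50},{"dx":0.6,"dy":-0.5,"dz":1.2,"ax":0,"ay":0,"az":0,"claw":50},{"dx":0.6,"dy":-0.5,"dz":1.2,"ax":0,"ay":0,"az":0,"claw":50}]'
```

```text
clock: 27.15
position: [0.4492, 0.0894, 0.1017]
tool_rot: [3.14, 0.119, 0.035]
force: [2.0, -4.5, 15.5]
grip_width: 0.0571
```

```bash
python3 -m pendant '[{"dx":0,"dy":0,"dz":-1,"ax":0,"ay":0,"az":0,"claw":78},{"dx":0,"dy":0,"dz":-1,"ax":0,"ay":0,"az":0,"claw":78},{"dx":0,"dy":0,"dz":-1,"ax":0,"ay":0,"az":0,"claw":78},{"dx":0,"dy":0,"dz":-1,"ax":0,"ay":0,"az":0,"claw":78},{"dx":0,"dy":0,"dz":-1,"ax":0,"ay":0,"az":0,"claw":78},{"dx":0,"dy":0,"dz":-30,"ax":0,"ay":0,"az":0,"claw":78},{"dx":0,"dy":0,"dz":-100,"ax":0,"ay":0,"az":0,"claw":78},{"dx":0,"dy":0,"dz":-150,"ax":0,"ay":0,"az":0,"claw":78},{"dx":0,"dy":0,"dz":-150,"ax":0,"ay":0,"az":0,"claw":78},{"dx":0,"dy":0,"dz":-150,"ax":0,"ay":0,"az":0,"claw":78}]'
python3 go.py .670 -.036 .26 .036
```

```text
clock: 27.98
position: [0.4688, 0.0908, 0.2552]
tool_rot: [-3.141, 0.115, 0.035]
force: [1.2, -0.2, 0.9]
grip_width: 0.0779
d [194.8 133.8 -27.5] a [-0.05  6.59 -0.05] dist 238 rows 5.7 t 27.98
```

```bash
python3 go.py .6774 -.0347 .26 .036; python3 -m pendant '[{"dx":202,"dy":132.5,"dz":-28,"ax":0,"ay":7,"az":0,"claw":42},{"dx":202,"dy":132.5,"dz":-28,"ax":0,"ay":7,"az":0,"claw":42},{"dx":202,"dy":132.5,"dz":-28,"ax":0,"ay":7,"az":0,"claw":42},{"dx":202,"dy":132.5,"dz":-28,"ax":0,"ay":7,"az":0,"claw":42},{"dx":202,"dy":132.5,"dz":-28,"ax":0,"ay":7,"az":0,"claw":42},{"dx":202,"dy":132.5,"dz":-28,"ax":0,"ay":7,"az":0,"claw":42},{"dx":202,"dy":132.5,"dz":-28,"ax":0,"ay":7,"az":0,"claw":42},{"dx":202,"dy":132.5,"dz":-28,"ax":0,"ay":7,"az":0,"claw":42},{"dx":202,"dy":132.5,"dz":-28,"ax":0,"ay":7,"az":0,"claw":42},{"dx":202,"dy":132.5,"dz":-28,"ax":0,"ay":7,"az":0,"claw":42}]'
python3 - <<'E'
from fit import *
grab("wrist");f=grab("wrist","w50");print(observe()["position"],observe()["tool_rot"])
f=grab("scene");crop(f,"c50",220,140,400,300,4)
E
python3 go.py .6774 -.0347 .145 .036
```

```text
d [202.2 132.7 -28.3] a [-0.05  6.59 -0.05] dist 243 rows 5.8 t 27.98
clock: 28.82
position: [0.6737, -0.0338, 0.2526]
tool_rot: [3.14, 0.001, 0.036]
force: [0.0, 0.1, 1.1]
grip_width: 0.0421
[ 0.67395228 -0.0336798   0.25299029] [3.14046588e+00 6.14112626e-04 3.67207098e-02]
d [  3.3   0.9 108.1] a [0.07 0.03 0.04] dist 108 rows 2.6 t 28.97
```

View pics/w50.png

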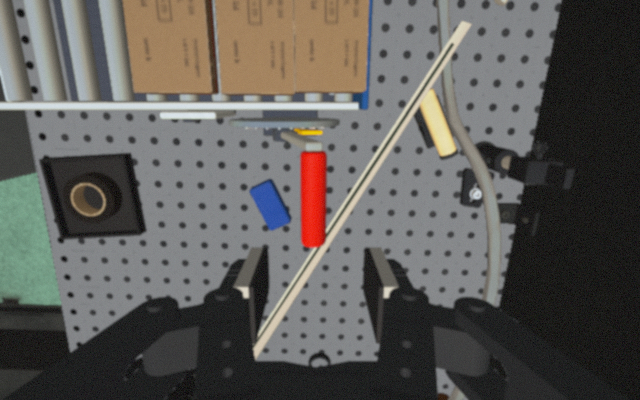

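View pics/c50.png

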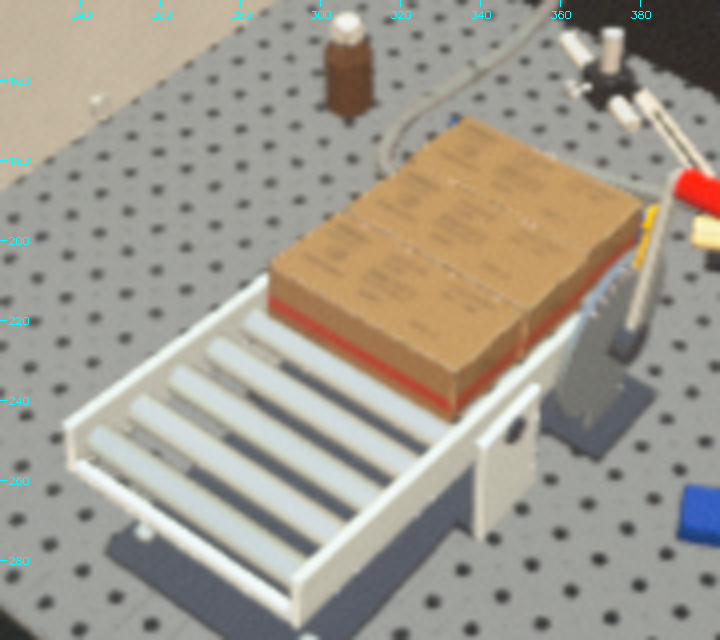

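```bash
python3 -m pendant '[{"dx":3.3,"dy":0.9,"dz":0,"ax":0,"ay":0,"az":0,"claw":42},{"dx":3.3,"dy":0.9,"dz":30,"ax":0,"ay":0,"az":0,"claw":42},{"dx":3.3,"dy":0.9,"dz":60,"ax":0,"ay":0,"az":0,"claw":42},{"dx":3.3,"dy":0.9,"dz":90,"ax":0,"ay":0,"az":0,"claw":42},{"dx":3.3,"dy":0.9,"dz":108,"ax":0,"ay":0,"az":0,"claw":42},{"dx":3.3,"dy":0.9,"dz":108,"ax":0,"ay":0,"az":0,"claw":42},{"dx":3.3,"dy":0.9,"dz":108,"ax":0,"ay":0,"az":0,"claw":42},{"dx":3.3,"dy":0.9,"dz":108,"ax":0,"ay":0,"az":0,"claw":42}]'
python3 - <<'E'
from fit import *
f=grab("wrist","w51")
f=grab("scene");crop(f,"c51",220,140,400,300,4)
E
python3 go.py .6774 -.0347 .145 .036
```

```text
clock: 29.63
position: [0.6785, -0.0357, 0.1462]
tool_rot: [3.14, -0.001, 0.036]
force: [-0.1, -0.1, 0.7]
grip_width: 0.042
d [-1.1 -1.   1.4] a [ 0.1  -0.09 -0.02] dist 2 rows 0.0 t 29.73
```

View pics/w51.png

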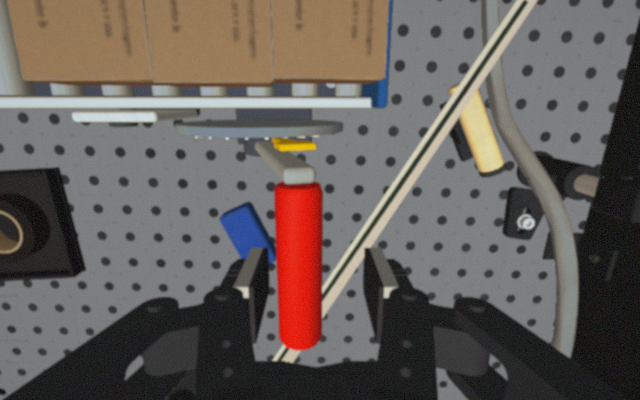

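View pics/c51.png

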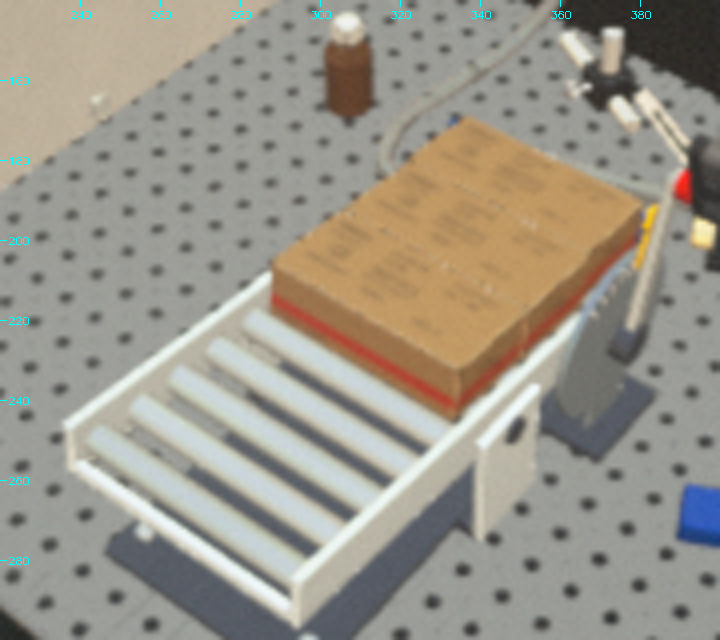

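```bash
cat > lv.py <<'E'
from lev import *
p=np.load("lane.npy")
def lane(P): v=np.asarray(P)[:2]-p[:2]; return np.round(1e3*np.array([v@[np.cos(p[2]),np.sin(p[2])],v@[-np.sin(p[2]),np.cos(p[2])],P[2]]),1)
def lever(f,rows,lo,hi):
    h=cv2.cvtColor(f["image"],cv2.COLOR_BGR2HSV);m=(((h[...,0]<8)|(h[...,0]>172))&(h[...,1]>180)&(h[...,2]>90))
    m[:,:lo]=0;m[:,hi:]=0
    for v in rows:
        x=np.where(m[v])[0]
        th=.9
        for _ in range(5):
            L=lane(at(f,(x.min()+x.max())/2,v,.07+.1*np.cos(th-.61)));th=.61+np.arcsin((L[0]-84.8)/100)
        print(v,x.min(),x.max(),L,"theta",round(th,3))
E
python3 - <<'E'
from lv import *
lever(grab("wrist"),(200,230,250,300),230,400)
E
```

```text
200 275 320 [ 111.4 -106.6  166.4] theta 0.879
230 276 320 [ 111.4 -118.3  166.4] theta 0.879
250 276 320 [ 111.3 -126.5  166.4] theta 0.878
300 279 320 [ 111.6 -148.2  166.3] theta 0.881
```

Run:
```python
from lev import *
for n,y0 in (("c23",160),("c24",140),("c25",140),("c31",120),("c33",140),("c35",140),("c41",120),("c43",140),("c50",140),("c51",140)):
    im=cv2.imread(f"pics/{n}.png");h=cv2.cvtColor(im,cv2.COLOR_BGR2HSV);m=(((h[...,0]<8)|(h[...,0]>172))&(h[...,1]>190)&(h[...,2]>150));m[:,:640]=0
    ys,xs=np.where(m)
    # arm: lightest px column at given row just measure red leftmost & its row
    if len(xs): i=xs.argmin();print(n,220+xs.min()/4,y0+np.median(ys[xs<xs.min()+8])/4,len(xs))
s=cv2.imread("pics/side0.png")
f=grab("scene"); p=np.load("lane.npy")
for th in (.88,.94): print(th,proj(f,pts(p,th,-100,91,109)),proj(f,pts(p,th,-100,99,100))[1])
for n in ("s22",):
    im=cv2.imread(f"pics/{n}.png");crop({"image":im},n+"c",330,180,400,240,10)
g=grab("side");crop(g,"s51c",330,180,400,240,10)
```

```text
c23 390.75 186.0 1039
c24 389.5 186.75 1216
c25 389.5 187.0 1234
c31 389.5 186.75 1242
c33 389.5 186.75 1243
c35 389.25 187.0 1235
c41 389.25 187.0 1227
c43 389.25 187.0 1233
c50 389.25 187.0 1237
c51 389.25 187.0 264
0.88 [[388.27471951 190.089472  ]
 [390.49926019 182.34752785]] [389.38092722 186.23959935]
0.94 [[389.5586032  189.25202633]
 [392.03971427 181.37863014]] [390.79301378 185.33482825]
```

View pics/s22c.png

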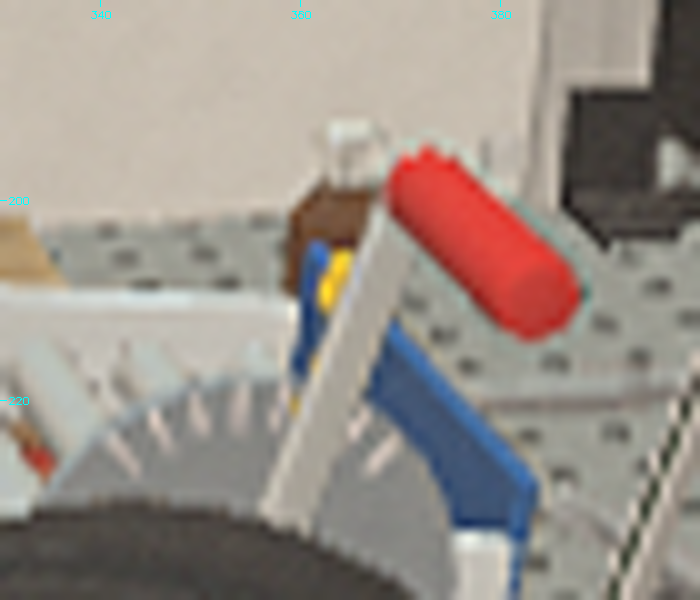

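View pics/s51c.png

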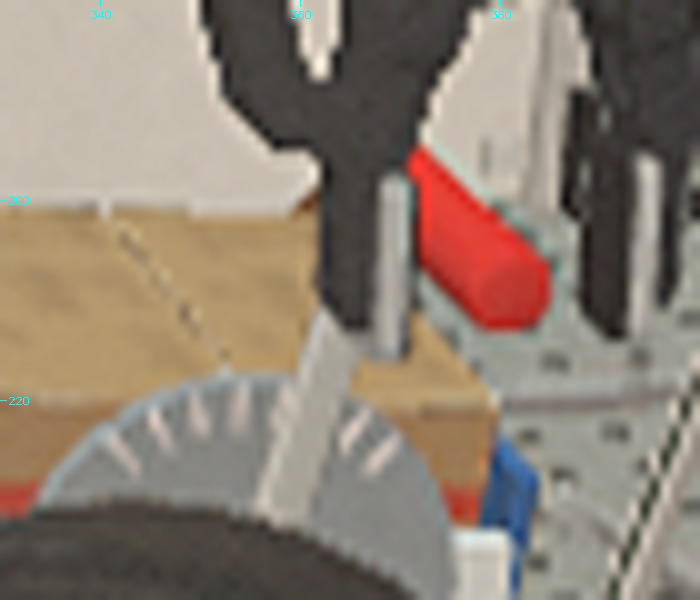

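```bash
python3 -m pendant '[{"dx":-6.5,"dy":-1,"dz":-0.5,"ax":0,"ay":0,"az":0,"claw":42},{"dx":-6.5,"dy":-1,"dz":-0.5,"ax":0,"ay":0,"az":0,"claw":42},{"dx":-6.5,"dy":-1,"dz":-0.5,"ax":0,"ay":0,"az":0,"claw":12},{"dx":-6.5,"dy":-1,"dz":-0.5,"ax":0,"ay":0,"az":0,"claw":12},{"dx":-6.5,"dy":-1,"dz":-0.5,"ax":0,"ay":0,"az":0,"claw":12},{"dx":-6.5,"dy":-1,"dz":-0.5,"ax":0,"ay":0,"az":0,"claw":12},{"dx":-6.5,"dy":-1,"dz":-0.5,"ax":0,"ay":0,"az":0,"claw":12},{"dx":-6.5,"dy":-1,"dz":-0.5,"ax":0,"ay":0,"az":0,"claw":12}]' 25
python3 - <<'E'
from lv import *
s=observe();print(lane(s["position"]),s["force"])
f=grab("wrist");lever(f,(200,230),230,400);cv2.imwrite("pics/w52.png",f["image"])
E
```

```text
clock: 30.55
position: [0.6714, -0.0348, 0.1453]
tool_rot: [3.14, 0.0, 0.036]
force: [-0.0, 0.4, 5.9]
grip_width: 0.0169
[ 111.2 -140.8  145.3] [-0.03749483  0.41241677  5.92157096]
200 293 338 [ 110.9 -105.2  166.5] theta 0.874
230 294 338 [ 111.1 -116.8  166.5] theta 0.876
```

View pics/w52.png

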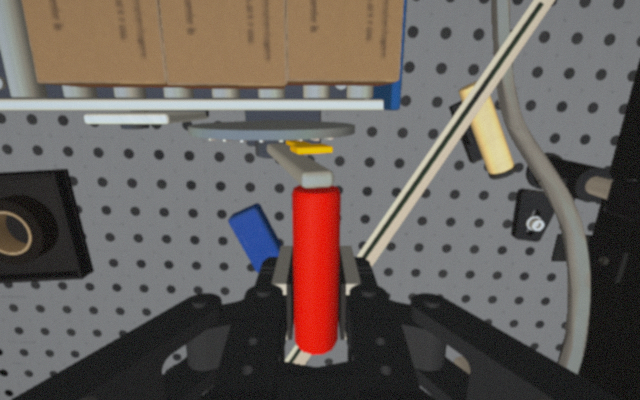

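```bash
python3 -m pendant '[{"dx":3,"dy":0,"dz":0.8,"ax":0,"ay":0,"az":0,"claw":12},{"dx":6.2,"dy":0,"dz":1.5,"ax":0,"ay":0,"az":0,"claw":12},{"dx":6.2,"dy":0,"dz":1.5,"ax":0,"ay":0,"az":0,"claw":12},{"dx":6.2,"dy":0,"dz":1.5,"ax":0,"ay":0,"az":0,"claw":12},{"dx":6.2,"dy":0,"dz":1.5,"ax":0,"ay":0,"az":0,"claw":12},{"dx":6.2,"dy":0,"dz":1.5,"ax":0,"ay":0,"az":0,"claw":12},{"dx":6.2,"dy":0,"dz":1.5,"ax":0,"ay":0,"az":0,"claw":12},{"dx":6.2,"dy":0,"dz":1.5,"ax":0,"ay":0,"az":0,"claw":12}]'
python3 - <<'E'
from lv import *
s=observe();print(lane(s["position"]),s["force"])
f=grab("wrist");lever(f,(200,230),230,400)
cv2.imwrite("pics/w53.png",f["image"])
f=grab("scene");crop(f,"c53",220,140,400,300,4)
E
```

```text
clock: 31.27
position: [0.6772, -0.0346, 0.1434]
tool_rot: [3.14, 0.001, 0.036]
force: [0.4, 0.8, -2.2]
grip_width: 0.0174
[ 117.1 -140.8  143.4] [ 0.39976425  0.82857507 -2.1964526 ]
200 293 339 [ 117.  -105.2  164.7] theta 0.938
230 293 338 [ 116.8 -116.7  164.7] theta 0.936
```

View pics/w53.png

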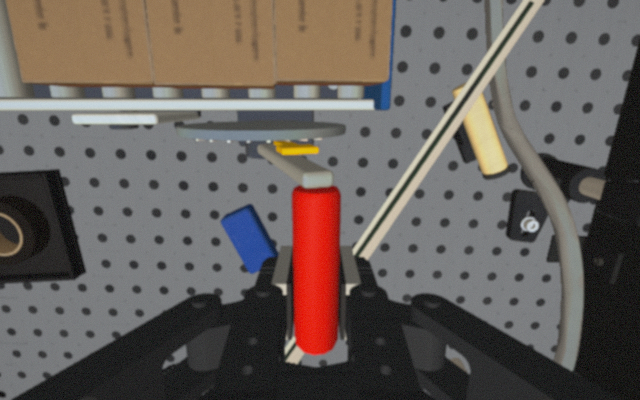

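View pics/c53.png

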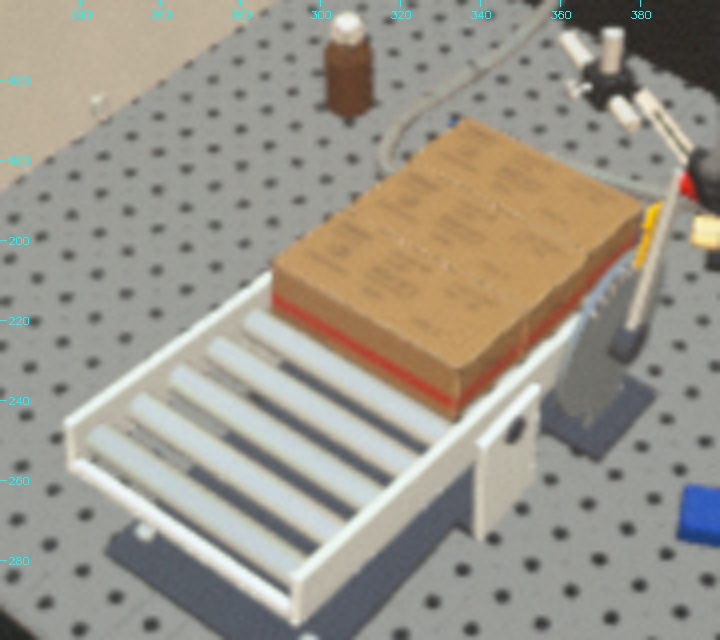

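```bash
python3 -m pendant '[{"dx":-6.3,"dy":0,"dz":-1.9,"ax":0,"ay":0,"az":0,"claw":12},{"dx":-12.5,"dy":0,"dz":-3.4,"ax":0,"ay":0,"az":0,"claw":12},{"dx":-19,"dy":0,"dz":-4.5,"ax":0,"ay":0,"az":0,"claw":12},{"dx":-25.4,"dy":0,"dz":-5.2,"ax":0,"ay":0,"az":0,"claw":12},{"dx":-31.9,"dy":0,"dz":-5.4,"ax":0,"ay":0,"az":0,"claw":12},{"dx":-38.4,"dy":0,"dz":-5.2,"ax":0,"ay":0,"az":0,"claw":12},{"dx":-44.9,"dy":0,"dz":-4.6,"ax":0,"ay":0,"az":0,"claw":12},{"dx":-51.3,"dy":0,"dz":-3.6,"ax":0,"ay":0,"az":0,"claw":12},{"dx":-51.3,"dy":0,"dz":-3.6,"ax":0,"ay":0,"az":0,"claw":12}]'
```

```text
clock: 32.12
position: [0.6262, -0.0365, 0.1482]
tool_rot: [3.14, -0.001, 0.035]
force: [-1.1, -0.9, 7.0]
grip_width: 0.0171
```

```bash
python3 -m pendant '[{"dx":-6.4,"dy":0,"dz":1.4,"ax":0,"ay":0,"az":0,"claw":12},{"dx":-12.6,"dy":0,"dz":3.3,"ax":0,"ay":0,"az":0,"claw":12},{"dx":-18.7,"dy":0,"dz":5.6,"ax":0,"ay":0,"az":0,"claw":12},{"dx":-24.6,"dy":0,"dz":8.2,"ax":0,"ay":0,"az":0,"claw":12},{"dx":-29.5,"dy":0,"dz":10.9,"ax":0,"ay":0,"az":0,"claw":12},{"dx":-34.2,"dy":0,"dz":13.5,"ax":0,"ay":0,"az":0,"claw":12},{"dx":-38.4,"dy":0,"dz":16.2,"ax":0,"ay":0,"az":0,"claw":12},{"dx":-38.4,"dy":0,"dz":16.2,"ax":0,"ay":0,"az":0,"claw":12},{"dx":-38.4,"dy":0,"dz":16.2,"ax":0,"ay":0,"az":0,"claw":12}]'
python3 - <<'E'
from lv import *
s=observe();print(lane(s["position"]),s["force"])
f=grab("wrist");lever(f,(200,230),230,400)
E
```

```text
clock: 32.87
position: [0.588, -0.0379, 0.1314]
tool_rot: [3.14, -0.0, 0.036]
force: [3.0, -0.5, 2.4]
grip_width: 0.0172
[  27.8 -140.9  131.4] [ 3.02169878 -0.47356795  2.43857491]
200 293 339 [  27.7 -105.4  152.1] theta 0.002
230 293 338 [  27.5 -117.1  152. ] theta -0.0
```

```bash
python3 -m pendant '[{"dx":-1.5,"dy":0,"dz":0.8,"ax":0,"ay":0,"az":0,"claw":12},{"dx":-2.5,"dy":0,"dz":1.5,"ax":0,"ay":0,"az":0,"claw":12},{"dx":-2.5,"dy":0,"dz":1.5,"ax":0,"ay":0,"az":0,"claw":12},{"dx":-2.5,"dy":0,"dz":1.5,"ax":0,"ay":0,"az":0,"claw":12}]'
python3 - <<'E'
from lv import *
s=observe();print(lane(s["position"]),s["force"])
f=grab("wrist");lever(f,(200,230),230,400)
E
```

```text
clock: 33.25
position: [0.5879, -0.038, 0.1311]
tool_rot: [3.14, -0.005, 0.036]
force: [12.9, 0.1, 14.1]
grip_width: 0.0171
[  27.7 -141.   131.1] [12.88175085  0.06313779 14.07736201]
200 293 339 [  27.5 -105.4  152. ] theta -0.0
230 294 339 [  27.6 -117.1  152. ] theta 0.001
```

```bash
python3 -m pendant '[{"dx":1.5,"dy":0,"dz":-0.8,"ax":0,"ay":0,"az":0,"claw":12},{"dx":1.5,"dy":0,"dz":-0.8,"ax":0,"ay":0,"az":0,"claw":42},{"dx":1.5,"dy":0,"dz":-0.8,"ax":0,"ay":0,"az":0,"claw":42},{"dx":1.5,"dy":0,"dz":-0.8,"ax":0,"ay":0,"az":0,"claw":42},{"dx":1.5,"dy":0,"dz":-0.8,"ax":0,"ay":0,"az":0,"claw":42},{"dx":1.5,"dy":0,"dz":-30,"ax":0,"ay":0,"az":0,"claw":42},{"dx":1.5,"dy":0,"dz":-190,"ax":0,"ay":0,"az":0,"claw":42},{"dx":1.5,"dy":0,"dz":-190,"ax":0,"ay":0,"az":0,"claw":42},{"dx":1.5,"dy":0,"dz":-190,"ax":0,"ay":0,"az":0,"claw":42},{"dx":1.5,"dy":0,"dz":-190,"ax":0,"ay":0,"az":0,"claw":42}]'
python3 - <<'E'
from lv import *
grab("wrist");f=grab("wrist","w60");lever(f,(170,190,210),250,400);print(observe()["position"])
f=grab("scene");cv2.imwrite("pics/c60.png",f["image"]);crop(f,"c60c",220,140,420,300,4)
E
```

```text
clock: 34.13
position: [0.5865, -0.0378, 0.3224]
tool_rot: [3.14, 0.0, 0.035]
force: [0.7, -0.6, -1.2]
grip_width: 0.0418
170 306 322 [  27.7 -130.7  152.1] theta 0.002
190 306 321 [  27.2 -150.   151.7] theta -0.004Traceback (most recent call last):
  File "<stdin>", line 2, in <module>
  File "lv.py", line 11, in lever
    L=lane(at(f,(x.min()+x.max())/2,v,.07+.1*np.cos(th-.61)));th=.61+np.arcsin((L[0]-84.8)/100)
                 ~~~~~^^
    return umr_minimum(a, axis, None, out, keepdims, initial, where)
ValueError: zero-size array to reduction operation minimum which has no identity
```

View pics/w60.png

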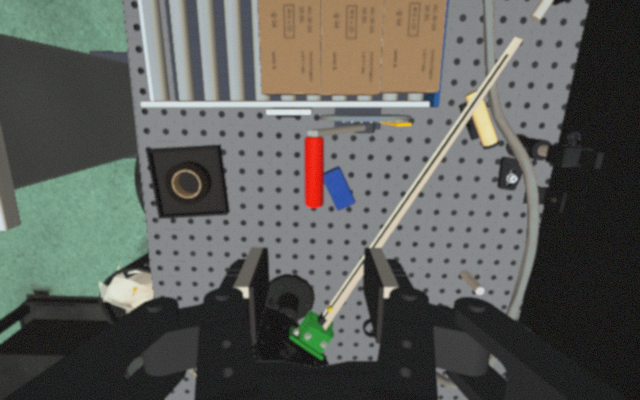

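```bash
python3 go.py .62 .06 .33 .036; python3 -m pendant '[{"dx":36,"dy":-97,"dz":-8,"ax":0,"ay":0,"az":0,"claw":60},{"dx":36,"dy":-97,"dz":-8,"ax":0,"ay":0,"az":0,"claw":60},{"dx":36,"dy":-97,"dz":-8,"ax":0,"ay":0,"az":0,"claw":60},{"dx":36,"dy":-97,"dz":-8,"ax":0,"ay":0,"az":0,"claw":60},{"dx":36,"dy":-97,"dz":-8,"ax":0,"ay":0,"az":0,"claw":60}]'
python3 - <<'E'
from lv import *
grab("wrist");f=grab("wrist");crop(f,"w61",190,60,450,250,3)
f=grab("scene");crop(f,"c61",220,140,420,300,4)
E
```

```text
d [ 35.1 -96.9  -5. ] a [ 0.08 -0.37 -0.04] dist 103 rows 2.5 t 34.23
clock: 34.65
position: [0.6191, 0.0618, 0.3265]
tool_rot: [3.14, 0.002, 0.038]
force: [0.5, -0.2, 0.8]
grip_width: 0.0602
```

View pics/w61.png

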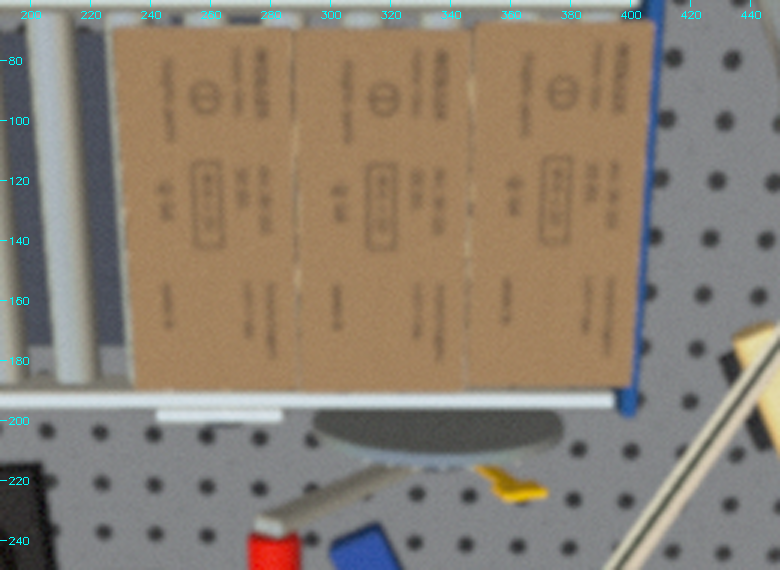

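View pics/c61.png

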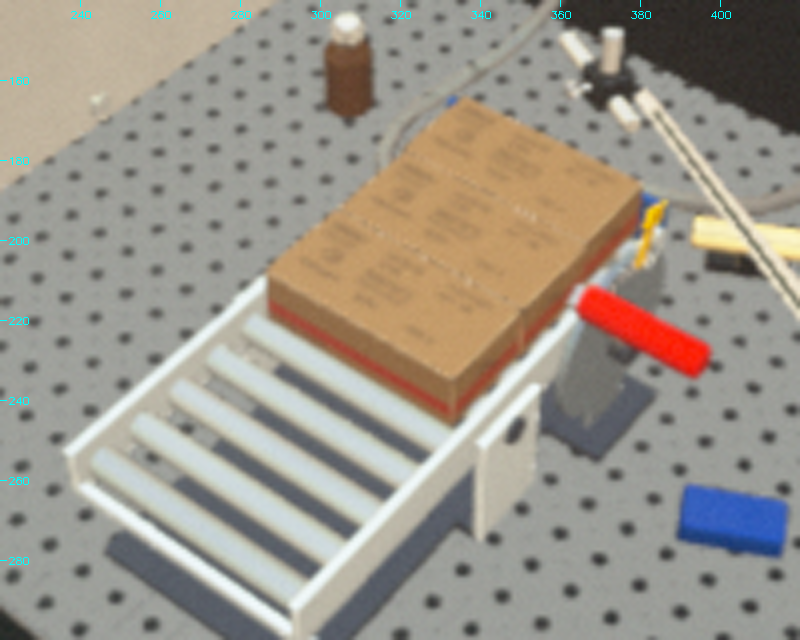

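```bash
python3 -c "
from workcell import job_done,observe
print(job_done(),observe()['clock'])"
```

```text
the job is handed in; nothing more can be done
the job is handed in; nothing more can be done
```

The job is handed in and the end state is right, but all three cartons rolled with the lever at about 0.88 rad instead of on the index at about 0.94.

**What I did:** I put the tape in the tray and pushed the lever to about 0.94 rad, my camera estimate of the index. Only three cartons were there. I set each one crosswise on the top end, tilted to match the slope, and each rolled down by itself. I then pulled the lever back to parked.

**What went wrong:** Pressing the first carton down with about 12 N most likely pushed the lever back. I only noticed after the third carton was down. I put the lever back on the index before parking it. I did not reload any cartons, because the first two lay in the stop end where cartons may not be touched.

**Last checks, by camera:**
- **Lever:** reads 0.00 ± 0.004 rad. A light extra pull while it was still gripped did not move it, so it was at its end stop.
- **Lane:** looks level, with the cartons in one line against the blue stop. The gaps between them are about 1 pixel or less.
- **Tape:** lies in the tray.
- **Blue box and bottle:** look unmoved.
- **Robot:** clear of everything. The run took about 35 s of the 210 s allowed.

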